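Secure a well plate on the shaker with the hold-down bar and its clevis pin

TASK

Get the well plate ready for a fast shake: push the lidded plate fully home into its nest on the shaker, then swing the hold-down bar down over it, then put the loose clevis pin through the fork and the end of the bar from the side facing the robot, until its head sits against the fork. Leave the vials, the tube and the timer where they are.

Things in the scene. Friction and masses are not known exactly. Their poses are not given: they have to be found in the camera images.
- shaker: White bench-top microplate shaker, fixed. Origin: centre of its 210 (x) x 256 (y) mm footprint; x from its control panel (towards the robot) to its back, y left, z up. Platform top 62 mm above the bench, x -74 to +98, y +-125 mm. Nest on it: side rails 9 mm high (inner faces y +-65.6, x -56 to +50 mm), open to the front, and a rear stop 9 mm high (face at x +43.5 mm).
- plate_home (a point): Centre of the nest on the platform's top (shaker x 0, y 0, z 62 mm), axes as the shaker: where the centre of the plate's underside belongs. Plate home means its rear edge touches the rear stop.
- plate: Clear 96-well plate with its lid on, 86 (x) x 128 (y) x 16 mm in all, about 70 g, plate and lid are one piece. Origin: centre of its underside, axes as the shaker's. It stands on the platform between the side rails, 20 to 45 mm short of home (x too small), and slides freely.
- bar (a joint): Hold-down bar angle, rad: 0 = level, holes in line; grows to 1.4 as it opens; lower stop -0.008. Stiff hinge (0.2 N m), stays put. A sprung rubber foot (26 mm wide) under its middle meets the lid in the last 0.03 rad. Pressed to its stop (4 N at the end) and let go it springs up 0.005 to 0.02 rad: its hole ends 1 to 4 mm above the fork's, and the pin's tapered nose must draw it into line.
- bar_hinge (a point): Hinge axis of the bar, at its left end (shaker x 0, y +98, z 96 mm), axes as the shaker; the hinge axis is the shaker's x. The level bar runs from here towards -y.
- bar_end (a point): Centre of the 11.4 mm cross hole in the bar's tongue, 196 mm from the hinge axis. Axes: x along the hole, -y away from the hinge, z out of the bar's top face. The bar is an aluminium strip 22 mm wide (x), 8 mm thick, centred on the line from hinge to hole; the tongue at its end is 10 mm wide, 22 mm high and ends 12 mm past the hole.
- fork_mouth (a point): Centre of the hole in the outer (robot-side) face of the near fork ear (shaker x -14.5, y -98, z 96 mm), axes as the shaker: the pin enters here along +x. Steel fork at the platform's right end: two ears 8 mm thick, 24 mm wide, tops 11 mm above the hole axis, 13 mm apart; 29 mm over both. Holes 11.4 mm. Foot 5 mm high, reaches 9 mm in front of the near ear. Pushing the pin home takes 5 to 15 N.
- pin_center (a point): Loose steel clevis pin, 35 g, lying right of the shaker. Point: middle of the straight shank, on its axis; x runs along the pin to the nose. Shank 10 mm thick, x -26 to +26 mm; tapered nose to x +38 mm (3.6 mm wide); round flat head 16 mm wide, x -31 to -26 mm. Lying, the point is 6.5 mm above the bench and the nose dips 0.058 rad. Home, the head touches the near ear, point 26 mm past fork_mouth.
- vial_0_mid (a point): Glass vial with black cap, 23 mm across, 44 mm tall, standing behind the pin; point half-way up. Leave alone.
- vial_1_mid (a point): Glass vial with white cap, 23 mm across, 44 mm tall, standing behind the pin; point half-way up. Leave alone.
- tube15_mid (a point): Capped conical tube, 18 x 116 x 18 mm, lying on the bench between the pin and the vials; point at its centre. Leave alone.
- bench_timer: White bench timer, 66 x 66 x 20 mm, behind the shaker to the right; origin centre of its underside. Leave alone.

How it is judged:
On the way, in this order (a step that is already met when the one before it is completed fails the run):
1. the lidded plate is fully home in its nest, the bar still up (x of plate in the frame of plate_home between -0.004 and 0.004 m and y of plate in the frame of plate_home between -0.004 and 0.004 m and z of plate in the frame of plate_home between -0.003 and 0.003 m and value of joint bar above 0.4 rad), for 0.2 s.
2. the hold-down bar is down on the plate (x of plate in the frame of plate_home between -0.004 and 0.004 m and y of plate in the frame of plate_home between -0.004 and 0.004 m and z of plate in the frame of plate_home between -0.003 and 0.003 m and value of joint bar below 0.04 rad), for 0.2 s.
At the end, for the whole second after the job is handed in: The plate is within 4 mm of home in its nest, the bar is level within 0.02 rad, and the pin lies through both ears of the fork and the tongue between them, its head within 3 mm of the near ear and its axis within 3 mm and 0.08 rad of the holes', everything let go and at rest (x of plate in the frame of plate_home between -0.004 and 0.004 m and y of plate in the frame of plate_home between -0.004 and 0.004 m and z of plate in the frame of plate_home between -0.003 and 0.003 m and value of joint bar between -0.02 and 0.02 rad and x of pin_center in the frame of fork_mouth between 0.023 and 0.028 m and y of pin_center in the frame of fork_mouth between -0.003 and 0.003 m and z of pin_center in the frame of fork_mouth between -0.003 and 0.003 m and angle between the x axis of pin_center and the x axis of fork_mouth, either way round below 0.08 rad and linear speed of each of pin, plate below 0.01 m/s); the robot touches nothing.
It fails at once if a vial that stands by is moved by more than 25 mm (distance of vial_0_mid from where it was at the start of the episode above 0.025 m).
It fails at once if a vial that stands by is moved by more than 25 mm (distance of vial_1_mid from where it was at the start of the episode above 0.025 m).
It fails at once if a tube that stands by is moved by more than 25 mm (distance of tube15_mid from where it was at the start of the episode above 0.025 m).
It fails at once if a timer that stands by is moved by more than 25 mm (distance of bench_timer from where it was at the start of the episode above 0.025 m).
It fails at once if a vial is tipped (angle between any of vial_0_mid, vial_1_mid's own z axis and vertical above 0.6 rad).
It also fails if it takes over 64 s, if anything falls off the work surface, if the arm or the gripper's body presses on something with over 40 N, if the wrist force passes 120 N, or if a joint passes its speed limit or range.

ROBOT

A 6-joint arm with a two-finger parallel gripper is mounted at the origin on a cart in front of the work surface, level with it; the furniture and walls round the work are solid. World frame = base frame: x ahead of the robot, y to its left, z up, the work surface at z = 0. Lengths are in m, angles in rad, forces in N, time in s.
With the tool pointing down it reaches from about 0.4 to 0.825 m from the base axis. Payload 7 kg.
Tool frame: the origin (TCP) lies at the very end of the fingers, on their centre line; the grasp point (between the pads) lies 19 mm behind it; y points along the fingers, z is the direction in which the jaws open and shut, and the axes are right-handed (so a half turn about y gives the same grasp; the last joint's range is limited). The gripper opens to 88 mm and grips with 3 to 60 N. Pads are 19 mm wide; open, the fingers measure 130 mm over their backs; the gripper's body (78 mm by 193 mm) begins 47 mm behind the grasp point.
Start: joints at [1.402, 0.359, 0.012, 0, -1.224, -0.288], TCP at [0.298, 0.606, 0.187] pointing down, gripper open.
Joint ranges: [-3.07, 3.07], [-1.43, 2.12], [-1.02, 1.25], [-3.03, 1.67], [-3.05, -0], [-3.03, 3.03]. Speed limits (rad/s): [2.39, 2.39, 3.01, 3.14, 3.14, 3.14].

INTERFACE

Orientations are given as a unit quaternion [w, x, y, z].
In Python, from bench import bot, release, close_gripper, cams, close_job, current_t, current_joint_positions, current_joint_vel, current_joint_efforts, current_eef_pos, current_orientation, current_contact_force, current_wrist_torque, current_opening gives the robot as it stands. Calls block until the motion is done:
- bot.move_ptp(position, orientation): joint-space move of the TCP to a pose.
- bot.movel(position, frame=None, speed=0.15, guard=None): straight line of the TCP; frame=None keeps the orientation; speed is the mean speed in m/s. With guard (N) it stops when the force on the tool has changed by that much, and returns True; else False.
- bot.move_joints(angles): joint-space move.
- release() and close_gripper(newtons=None): open the fingers fully, or close them until they stop; newtons is the grip in N (None keeps the last).
- bot.sleep(seconds).
- bot.inverse_kinematics(position, orientation): joint angles nearest the present ones, or None.
- cams.get_image(name): name is "scene" or "top" or "wrist"; returns (picture, depth): 400x640x3 uint8, red, green, blue; 400x640 float32, m along the optical axis (not along the pixel's ray), 0 where there is no reading.
- cams.calibration(name): a dict with "vfov" (degrees; the focal length in pixels is half the picture's height over the tangent of half this angle, whatever the lens; pixels are square), "cx", "cy" (the principal point, pixels), "D" ([k1, k2, p1, p2, k3] as OpenCV has them; the pictures are not rectified), "world_from_camera" (4x4, takes a point from camera to world coordinates); the wrist camera has in their place "mount" (4x4, takes a point from camera to tool coordinates, whose origin is the TCP and whose axes are the tool frame's). Camera axes: x right, y up, looking along -z (the intrinsics and any distortion apply to the point x, -y, -z); pixel columns grow to the right and rows downward; lengths in m; the calibration is good to about 2 mm. A picture is of the moment at which its call begins: read the wrist's pose just before it. calibration takes no time and is no camera call.
A pose or a line that the arm cannot do raises bot.MotionError and nothing moves.
- close_job(): hands the job in, once; it reports no verdict.
Trained networks look in the newest picture that a camera, given by its name, has taken for a name from the list of things; names that differ only in an ending like _2 or _b are one class to them, and where a whole thing is asked for, a point or a joint stands for the part that bears it (a point fixed in the world has none). Each returns a list of dicts, best first, with "p" (0 to 1); they miss things now and then, are a little off and sometimes report something else, mostly with a low value. They report only what shows in the picture. A call takes as long as a camera call.
- cams.find_in(camera, name): "xyz" ([x, y, z] in m, in world coordinates, good to about 4 mm: the middle of the surface that is visible of it).
Readings, each from a call of its own:
- current_t(): time.
- current_joint_positions(): joint angles.
- current_joint_vel(): joint speeds.
- current_joint_efforts(): joint torques, N m.
- current_eef_pos(): TCP position.
- current_orientation(): TCP orientation.
- current_contact_force(): force on the tool from outside, world axes, zero at the start.
- current_wrist_torque(): the same for the moment, N m.
- current_opening(): finger opening in m.
Only numpy, scipy, OpenCV 4.12 (cv2) and the standard library are available. Lean on these libraries where they do the work, as an engineer would, in place of code of your own. Each camera call takes 0.05 s, during which the arm holds its last target.

## Working session

There is one attempt and no reset: what is moved stays moved. The work goes in short steps, each a Python script; the robot and the scene stay as the last script left them, time stands still between calls to the robot, and variables do not carry over. Pictures are saved under pics/ and viewed, and the job is handed in when it is done.

```bash
ls; mkdir -p pics; cat > h.py <<'E'
import numpy as np, cv2
from bench import *
def save(name,fn):
    im,d=cams.get_image(name); cv2.imwrite('pics/'+fn,im[:,:,::-1]); np.save('pics/'+fn[:-4]+'.npy',d); return im,d
E
python3 - <<'E'
from h import *
print(current_t())
for n in ['scene','top']:
    save(n,n+'0.png'); c=cams.calibration(n); print(n,c)
    for k in ['shaker','plate','pin_center','bar_end','vial_0_mid','vial_1_mid','tube15_mid','bench_timer']:
        print(k,[(np.round(r['xyz'],4).tolist(),round(r['p'],2)) for r in cams.find_in(n,k)[:2]])
print(current_t(),current_orientation(),cams.calibration('wrist'))
E
```

```text
pics
0.0
scene {'vfov': 45.920592301083104, 'cx': 320.88241194582645, 'cy': 205.43638696981606, 'D': array([-0.11470649,  0.        ,  0.        ,  0.        ,  0.        ]), 'world_from_camera': array([[ 0.65403084,  0.56305569, -0.50518506,  0.04508414],
       [-0.75643964,  0.48102041, -0.4431912 , -0.54210973],
       [-0.006537  ,  0.67200272,  0.74051983,  0.88307519],
       [ 0.        ,  0.        ,  0.        ,  1.        ]])}
shaker [([0.5584, 0.0194, 0.0578], 0.63)]
plate [([0.5331, 0.029, 0.0771], 0.73)]
pin_center [([0.5147, -0.2506, 0.0141], 0.5), ([0.5997, -0.267, 0.0162], 0.45)]
bar_end [([0.5628, 0.0778, 0.2037], 0.56), ([0.5147, -0.2485, 0.015], 0.36)]
vial_0_mid [([0.6731, -0.3118, 0.031], 0.64), ([0.7075, -0.2373, 0.0279], 0.63)]
vial_1_mid [([0.6714, -0.3138, 0.0288], 0.7), ([0.5309, 0.0268, 0.0759], 0.38)]
tube15_mid [([0.6012, -0.2678, 0.0162], 0.55), ([0.7568, -0.161, 0.0182], 0.29)]
bench_timer [([0.7556, -0.1592, 0.0153], 0.88)]
top {'vfov': 48.215484478866244, 'cx': 319.2409138315865, 'cy': 196.76649873402744, 'D': array([0.04431224, 0.        , 0.       
[... 482 characters left out ...]
vial_1_mid [([0.6791, -0.3056, 0.0399], 0.56)]
tube15_mid [([0.603, -0.2644, 0.017], 0.62)]
bench_timer [([0.7621, -0.1606, 0.017], 0.79)]
0.9 [ 0.16010671 -0.16009972 -0.68872964  0.68875642] {'vfov': 66.65442868064022, 'cx': 322.6087234610288, 'cy': 201.1745376639957, 'D': array([-0.01445875,  0.        ,  0.        ,  0.        ,  0.        ]), 'mount': array([[-6.76826382e-04, -9.65327656e-01, -2.61040339e-01,
        -7.04208841e-02],
       [ 1.27631667e-03,  2.61039353e-01, -9.65327316e-01,
        -1.98686303e-01],
       [ 9.99998956e-01, -9.86529131e-04,  1.05538546e-03,
        -2.24884720e-05],
       [ 0.00000000e+00,  0.00000000e+00,  0.00000000e+00,
         1.00000000e+00]])}
```

View pics/scene0.png

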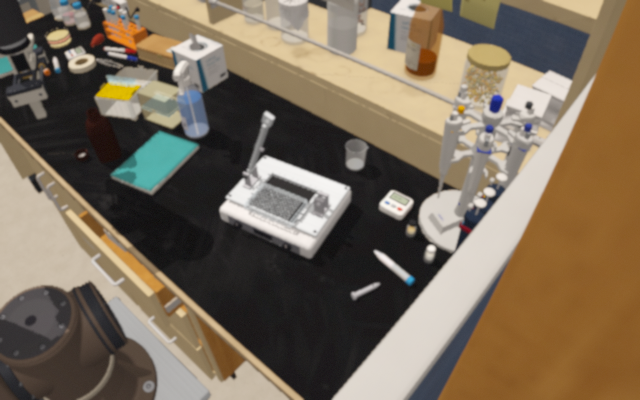

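View pics/top0.png

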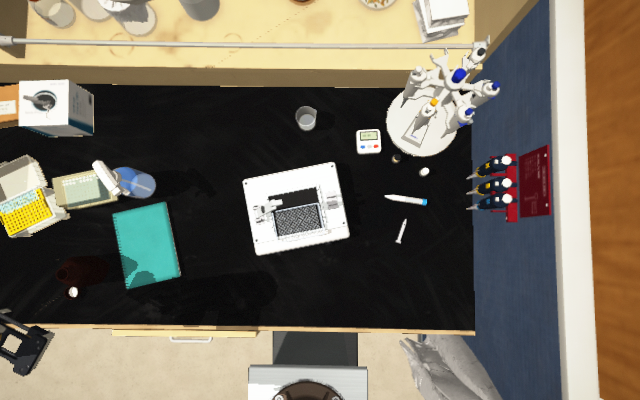

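```bash
cat >> h.py <<'E'
def cloud(name,d,T=None):
    c=cams.calibration(name); f=200/np.tan(np.radians(c['vfov'])/2)
    K=np.array([[f,0,c['cx']],[0,f,c['cy']],[0,0,1]])
    v,u=np.mgrid[0:400,0:640]
    p=cv2.undistortPoints(np.stack([u,v],-1).reshape(-1,1,2).astype(np.float64),K,np.array(c['D'])).reshape(400,640,2)
    P=np.stack([p[...,0]*d,-p[...,1]*d,-d],-1)
    T=c['world_from_camera'] if T is None else T
    W=P@T[:3,:3].T+T[:3,3]; W[d<=0]=np.nan
    return W
from scipy.spatial.transform import Rotation as R
def Tool():
    p=np.array(current_eef_pos()); q=np.array(current_orientation())
    T=np.eye(4); T[:3,:3]=R.from_quat(q[[1,2,3,0]]).as_matrix(); T[:3,3]=p; return T
def wristT(Tt): return Tt@np.array(cams.calibration('wrist')['mount'])
def proj(name,pts,T=None):
    c=cams.calibration(name); f=200/np.tan(np.radians(c['vfov'])/2)
    K=np.array([[f,0,c['cx']],[0,f,c['cy']],[0,0,1]])
    T=c['world_from_camera'] if T is None else T
    P=(np.atleast_2d(pts)-T[:3,3])@T[:3,:3]; P=P*[1,-1,-1]
    return cv2.projectPoints(P,np.zeros(3),np.zeros(3),K,np.array(c['D']))[0].reshape(-1,2)
E
python3 - <<'E'
from h import *
im=cv2.imread('pics/top0.png'); d=np.load('pics/top0.npy')
cv2.imwrite('pics/topz.png',cv2.resize(im[150:270,230:440],None,fx=3.8,fy=3.8,interpolation=cv2.INTER_CUBIC))
W=cloud('top',d)
m=(W[...,0]>.4)&(W[...,0]<.72)&(abs(W[...,1]-.03)<.18)
m1=m&(W[...,2]>.03)&(W[...,2]<.09)
for lo,hi in[(.03,.09),(.055,.068)]:
    mm=m&(W[...,2]>lo)&(W[...,2]<hi)
    print(cv2.minAreaRect((W[mm][:,:2]*1000).astype(np.float32)), np.median(W[mm][:,2]))
print('bench',np.nanmedian(W[230:260,380:398,2]))
mb=m&(W[...,2]>.11); print('bar',W[mb][np.argmax(W[mb][:,2])], cv2.fitLine(W[mb].astype(np.float32),2,0,.01,.01).ravel())
c=W[200:245,385:415]; k=c[...,2]>.004; print(np.nanmin(c[k],0),np.nanmax(c[k],0),c[k].mean(0))
E
```

```text
((573.0250244140625, 36.29376220703125), (218.8267364501953, 255.7664031982422), 12.007758140563965) 0.061720032266016966
((578.039794921875, 37.45423889160156), (194.3291015625, 249.91146850585938), 12.30654239654541) 0.061883337385657766
bench -0.0005444482067704648
bar [0.56654933 0.06725453 0.29625392] [ 0.0740165  -0.3174925   0.94536763  0.564604    0.08540124  0.21964782]
[ 0.48264173 -0.28606617  0.00400324] [ 0.6035758  -0.2066921   0.01972031] [ 0.54068485 -0.25330088  0.00934453]
```

View pics/topz.png

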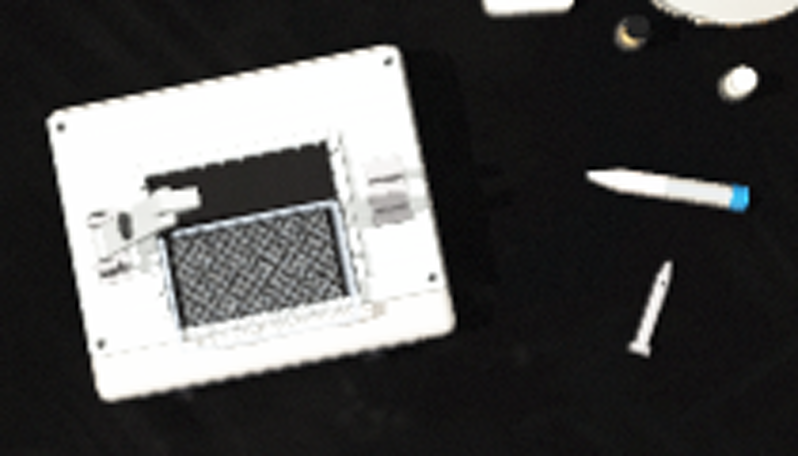

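```bash
python3 - <<'E'
from h import *
d=np.load('pics/top0.npy'); W=cloud('top',d)
m=(W[...,1]>.15)&(W[...,1]<.8)&(W[...,0]<.75)&(W[...,0]>.2)
print('obst z',np.nanmax(W[m][:,2]), W[m][np.nanargmax(W[m][:,2])])
for (a,b) in [((60,255),(95,295)),((90,160),(155,200)),((110,200),(180,290))]:
    c=W[a[1]:b[1],a[0]:b[0]].reshape(-1,3); i=np.nanargmax(c[:,2]); print(c[i])
T=Tool(); print(T.round(3))
Rn=np.array([[1,0,0],[0,0,1],[0,-1,0]]).T
# cols: x=fwd, y=down, z=left
Rn=np.array([[1,0,0],[0,0,1],[0,-1,0.]])
print(np.linalg.det(Rn))
q=R.from_matrix(Rn).as_quat()[[3,0,1,2]]
for p in [(.298,.606,.4),(.45,-.08,.3),(.47,-.1,.25)]:
    o=current_orientation() if p[1]>.5 else q
    print(p,bot.inverse_kinematics(list(p),list(o)))
E
```

```text
obst z 0.3533081996639066 [0.31340901 0.57645339 0.3533082 ]
[0.41724072 0.58645229 0.16064286]
[0.60717267 0.43557497 0.23435765]
[0.59060209 0.53905457 0.03761697]
[[-0.897 -0.    -0.441  0.298]
 [ 0.441 -0.    -0.897  0.606]
 [ 0.    -1.     0.     0.187]
 [ 0.     0.     0.     1.   ]]
1.0
(0.298, 0.606, 0.4) [ 1.40174628e+00  3.14876746e-01  4.16694628e-01 -1.21837459e-05
 -1.67265142e+00 -2.87752775e-01]
(0.45, -0.08, 0.3) [ 0.25711171 -0.06920567 -0.24486808  0.         -1.39513392 -1.82790804]
(0.47, -0.1, 0.25) [ 0.20095027 -0.00614249 -0.29587282  0.         -1.28106599 -1.77174659]
```

```bash
cat >> h.py <<'E'
def quat(yaw=0,pitch=0):
    # tool x fwd (yawed), y down, z left ; pitch>0: fingertips point forward (body leans back to robot)
    M=R.from_euler('z',yaw).as_matrix()@R.from_euler('y',-pitch).as_matrix()@np.array([[1,0,0],[0,0,1],[0,-1,0.]])
    return [float(v) for v in R.from_matrix(M).as_quat()[[3,0,1,2]]]
E
python3 - <<'E'
from h import *
bot.movel([.298,.606,.36],speed=.3)
bot.move_ptp([.46,-.1,.27],quat(0))
print(current_t(),current_eef_pos())
T=wristT(Tool()); im,d=save('wrist','w1.png'); np.save('pics/w1T.npy',T)
for k in ['shaker','plate','pin_center','bar_end','tube15_mid']:
    print(k,[(np.round(r['xyz'],4).tolist(),round(r['p'],2)) for r in cams.find_in('wrist',k)[:2]])
print(current_t())
E
```

```text
4.2083 [ 0.4603571  -0.09952913  0.27002499]
shaker [([0.5203, 0.0133, 0.0657], 0.72)]
plate [([0.5169, 0.031, 0.0768], 0.59)]
pin_center [([0.5113, -0.2466, 0.0108], 0.77), ([0.5221, 0.0158, 0.0632], 0.62)]
bar_end []
tube15_mid []
4.5083
```

View pics/w1.png

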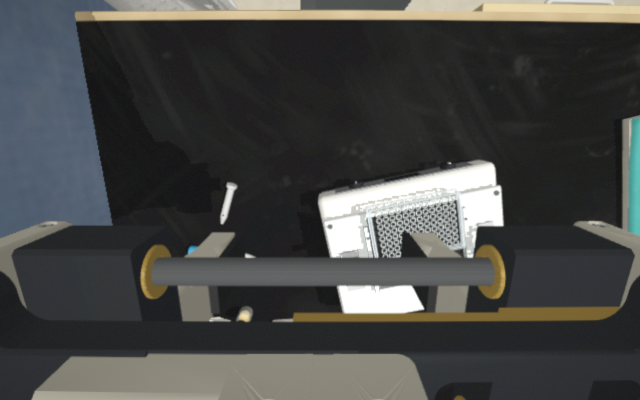

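```bash
python3 - <<'E'
from h import *
bot.move_ptp([.585,-.11,.27],quat(.2))
print(current_t(),current_eef_pos())
T=wristT(Tool()); im,d=save('wrist','w2.png'); np.save('pics/w2T.npy',T)
im=cv2.imread('pics/w1.png'); d=np.load('pics/w1.npy'); T=np.load('pics/w1T.npy'); W=cloud('wrist',d,T)
x0,y0,x1,y1=205,170,250,232
g=im[y0:y1,x0:x1].min(2)>90
P=W[y0:y1,x0:x1][g]; print(len(P),P.mean(0),P.max(0),P.min(0))
l=cv2.fitLine(P[:,:2].astype(np.float32),2,0,.01,.01).ravel(); print(l,np.degrees(np.arctan2(l[1],l[0])))
s=(P[:,:2]-l[2:])@l[:2]; print(s.min(),s.max())
for b in np.linspace(s.min(),s.max(),12): 
    k=abs(s-b)<.004; t=(P[k][:,:2]-l[2:])@[-l[1],l[0]]; print(round(b,4),t.min().round(4),t.max().round(4),P[k][:,2].max().round(4))
print('bench',np.nanmedian(W[170:230,170:200,2]))
z=cv2.resize(im[160:240,190:270],None,fx=6,fy=6,interpolation=cv2.INTER_CUBIC); cv2.imwrite('pics/w1z.png',z)
E
```

```text
5.075 [ 0.58524212 -0.11009189  0.26879768]
328 [nan nan nan] [nan nan nan] [nan nan nan]
[nan nan nan nan] nan
nan nanTraceback (most recent call last):
  File "<stdin>", line 12, in <module>
    return umr_minimum(a, axis, None, out, keepdims, initial, where)
ValueError: zero-size array to reduction operation minimum which has no identity
```

View pics/w2.png

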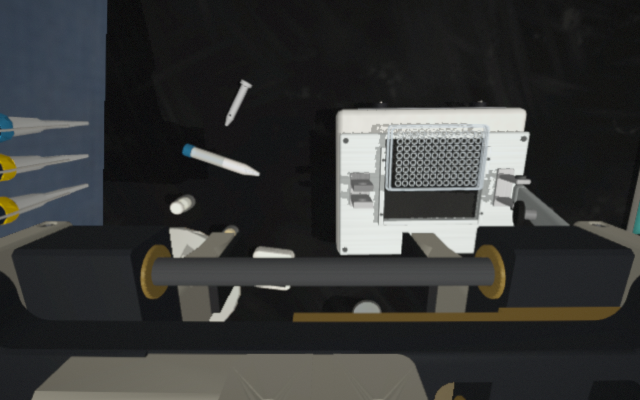

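```bash
python3 - <<'E'
from h import *
im=cv2.imread('pics/w2.png')
cv2.imwrite('pics/w2a.png',cv2.resize(im[95:260,330:540],None,fx=3.8,fy=3.6,interpolation=cv2.INTER_CUBIC)[:600])
d=np.load('pics/w2.npy'); T=np.load('pics/w2T.npy'); W=cloud('wrist',d,T)
print('bench',np.nanmedian(W[40:120,270:320,2]), 'plat',np.nanmedian(W[200:240,345:380,2]))
for n in ['w1','w2']:
    im=cv2.imread(f'pics/{n}.png'); d=np.load(f'pics/{n}.npy'); W=cloud('wrist',d,np.load(f'pics/{n}T.npy'))
    x0,y0,x1,y1=(205,170,250,232) if n=='w1' else (218,70,262,132)
    g=im[y0:y1,x0:x1].min(2)>90
    P=W[y0:y1,x0:x1][g]; P=P[~np.isnan(P[:,0])]; print(n,len(P),P.mean(0),P.max(0),P.min(0))
    l=cv2.fitLine(P[:,:2].astype(np.float32),2,0,.01,.01).ravel(); print(l,np.degrees(np.arctan2(l[1],l[0])))
    s=(P[:,:2]-l[2:])@l[:2]; print(s.min(),s.max())
    for b in np.linspace(s.min(),s.max(),12): 
        k=abs(s-b)<.004; t=(P[k][:,:2]-l[2:])@[-l[1],l[0]]; print(round(b,4),t.min().round(4),t.max().round(4),P[k][:,2].max().round(4))
    cv2.imwrite(f'pics/{n}z.png',cv2.resize(im[y0:y1,x0:x1],None,fx=8,fy=8,interpolation=cv2.INTER_CUBIC))
E
```

```text
bench 0.0005758319720651217 plat 0.06304685507338434
w1 327 [ 0.51527814 -0.24843008  0.00921241] [ 0.55586942 -0.23247532  0.01841498] [ 0.48580671 -0.26494839 -0.00111254]
[ 0.9457245  -0.32496947  0.51527816 -0.24843007] -18.963728
-0.02967433242683234 0.04309124846834638
-0.0297 -0.0102 0.0075 0.0184
-0.0231 -0.0104 0.0068 0.0165
-0.0164 -0.0078 0.0044 0.0132
-0.0098 -0.0078 0.0042 0.0132
-0.0032 -0.0077 0.0042 0.0138
0.0034 -0.0077 0.0041 0.0131
0.01 -0.0073 0.0044 0.0121
0.0166 -0.0077 0.0044 0.0118
0.0232 -0.0059 0.0044 0.0119
0.0299 -0.0079 0.0044 0.0115
0.0365 -0.004 0.0026 0.009
0.0431 -0.0025 0.0006 0.0063
w2 373 [ 0.5164918  -0.24866863  0.01016446] [ 0.55278068 -0.23230119  0.01839154] [ 0.48603461 -0.26293434 -0.0011888 ]
[ 0.94269544 -0.33365455  0.51649183 -0.24866863] -19.49074
-0.030753843403483628 0.038916524478006184
-0.0308 -0.0078 0.0067 0.0184
-0.0244 -0.0079 0.0066 0.0184
-0.0181 -0.0054 0.0035 0.0144
-0.0118 -0.0053 0.0037 0.0143
-0.0054 -0.0057 0.004 0.0137
0.0009 -0.0056 0.0039 0.013
0.0072 -0.0051 0.0038 0.0126
0.0136 -0.0051 0.0038 0.0125
0.0199 -0.0051 0.0039 0.0125
0.0262 -0.0051 0.0039 0.0117
0.0326 -0.0042 0.0028 0.0095
0.0389 -0.0021 0.0014 0.0081
```

View pics/w2a.png

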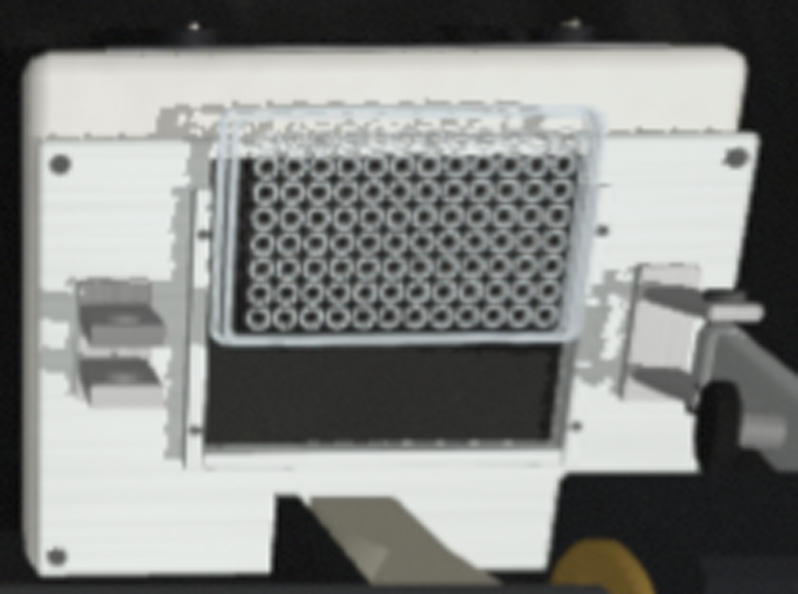

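View pics/w1z.png

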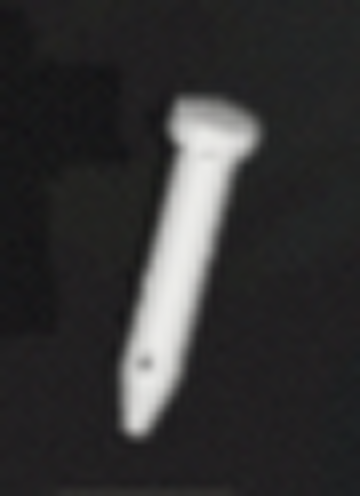

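View pics/w2z.png

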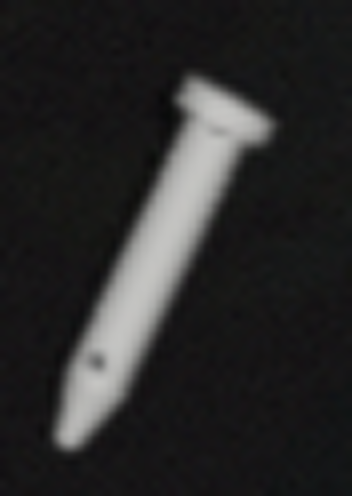

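```bash
cat > fit.py <<'E'
from h import *
from scipy.optimize import least_squares
def S2W(p,s):
    x,y,a=s; p=np.atleast_2d(p)/1000.
    c,n=np.cos(a),np.sin(a)
    return np.stack([x+c*p[:,0]-n*p[:,1],y+n*p[:,0]+c*p[:,1],p[:,2]],-1)
E
python3 - <<'E'
from fit import *
T=np.load('pics/w2T.npy')
mod=np.array([[-74,-125,62],[-74,125,62],[98,-125,62]])
z=np.array([[40,138],[760,135],[38,576]])
px=z/[3.8,3.6]+[330,95]-.4
f=lambda s:(proj('wrist',S2W(mod,s),T)-px).ravel()
r=least_squares(f,[.573,.036,.2]); s=r.x; print(s,r.fun.round(2))
r2=least_squares(lambda q:(proj('wrist',S2W(mod,q[:3])+[0,0,q[3]],T)-px).ravel(),[*s,0]); print(r2.x,r2.fun.round(2))
np.save('shk.npy',s)
im=cv2.imread('pics/w2.png')
o=cv2.resize(im[95:260,330:540],None,fx=3.8,fy=3.6,interpolation=cv2.INTER_CUBIC)
def seg(pts,col):
    q=(proj('wrist',S2W(np.array(pts,float),s),T)+.4-[330,95])*[3.8,3.6]
    cv2.polylines(o,[np.round(q).astype(int)],True,col,1)
seg([[-74,-125,62],[-74,125,62],[98,125,62],[98,-125,62]],(0,0,255))
seg([[-105,-128,30],[-105,128,30],[105,128,30],[105,-128,30]],(255,0,255))
for x0 in (-14.5,6.5):
    seg([[x0,-110,107],[x0,-86,107],[x0+8,-86,107],[x0+8,-110,107]],(0,200,0))
    seg([[x0,-110,62],[x0,-86,62],[x0+8,-86,62],[x0+8,-110,62]],(255,0,0))
seg([[43.5,-60,71],[43.5,60,71],[43.5,60,62],[43.5,-60,62]],(0,255,255))
for y in(-65.6,65.6): seg([[-56,y,71],[50,y,71]],(255,128,0))
for dx in (-20,-30,-40): seg([[dx-43,-64,78],[dx-43,64,78],[dx+43,64,78],[dx+43,-64,78]],(0,128,255))
cv2.imwrite('pics/ov.png',o)
E
```

```text
[0.5757241  0.03958127 0.20864566] [-0.24  0.21  0.65 -0.17 -0.44  0.07]
[ 0.57581946  0.04005377  0.20885356 -0.00159938] [ 0.01  0.33  0.16 -0.09 -0.18 -0.27]
```

View pics/ov.png

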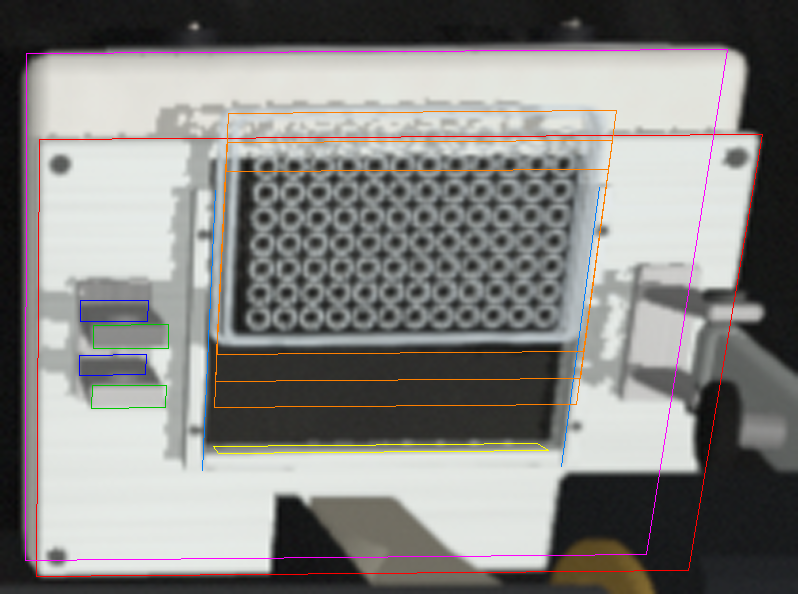

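```bash
python3 - <<'E'
from fit import *
s=np.load('shk.npy')
for cam,(x0,y0,x1,y1),f in [('top',(235,155,360,262),6),('scene',(210,145,360,262),5.2)]:
    im=cv2.imread(f'pics/{cam}0.png')
    o=cv2.resize(im[y0:y1,x0:x1],None,fx=f,fy=f,interpolation=cv2.INTER_CUBIC)
    def seg(pts,col):
        q=(proj(cam,S2W(np.array(pts,float),s))+.5-[x0,y0])*f
        cv2.polylines(o,[np.round(q).astype(int)],True,col,1)
    seg([[-74,-125,62],[-74,125,62],[98,125,62],[98,-125,62]],(0,0,255))
    seg([[-14.5,-110,107],[-14.5,-86,107],[-14.5,-86,62],[-14.5,-110,62]],(0,200,0))
    seg([[14.5,-110,107],[14.5,-86,107],[14.5,-86,62],[14.5,-110,62]],(0,200,0))
    seg([[43.5,-60,71],[43.5,60,71],[43.5,60,62],[43.5,-60,62]],(0,255,255))
    b=np.array([98-196*np.cos(1.24),96+196*np.sin(1.24)])
    seg([[0,98,96],[0,*b]],(255,0,255))
    cv2.imwrite(f'pics/ov_{cam}.png',o)
E
```

```text
(no output)
```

View pics/ov_top.png

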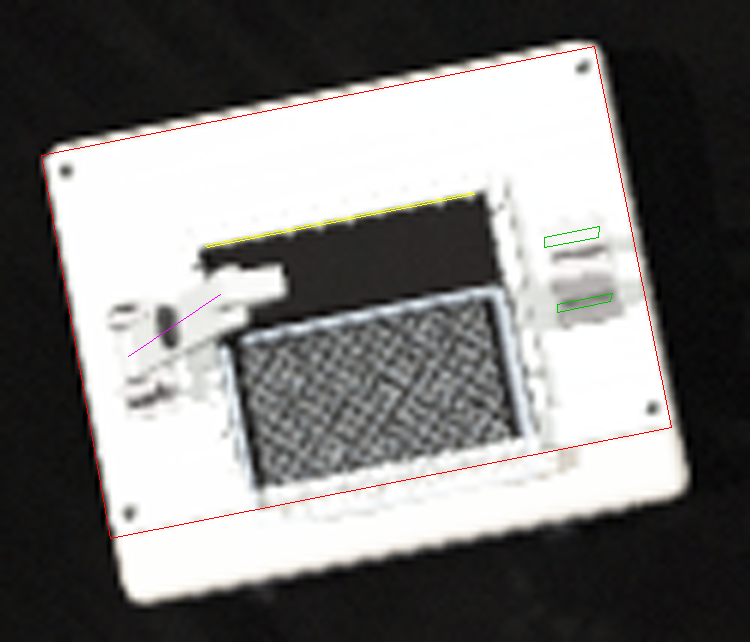

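View pics/ov_scene.png

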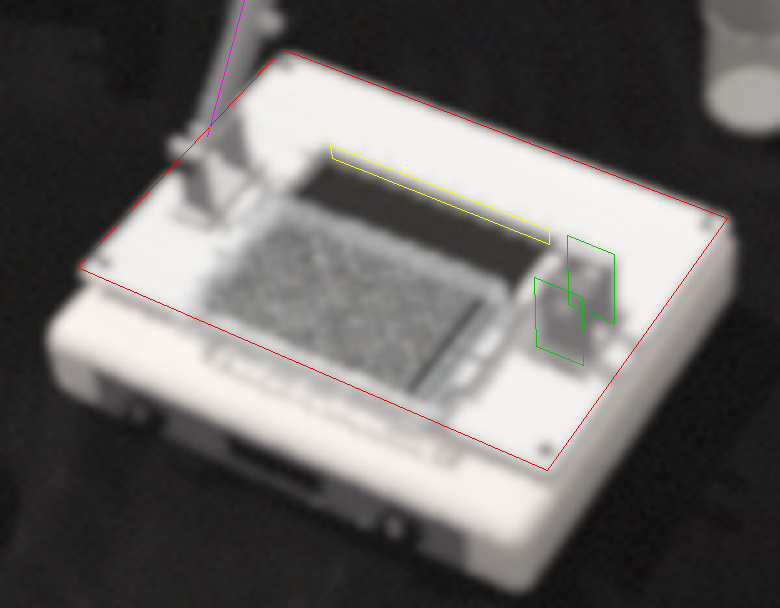

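```bash
cat >> fit.py <<'E'
s=np.array([.5757,.0386,.2086])
def W1(x,y,z): return [float(v) for v in S2W([[x,y,z]],s)[0]]
def inS(p):
    p=np.array(p)-[s[0],s[1],0]; c,n=np.cos(s[2]),np.sin(s[2])
    return (np.array([c*p[0]+n*p[1],-n*p[0]+c*p[1],p[2]])*1000).round(2)
E
python3 - <<'E'
from fit import *
close_gripper(20)
q=quat(s[2],.35)
for p in [(-125,0,130),(-125,0,68),(-45,0,68)]: print(bot.inverse_kinematics(W1(*p),q))
bot.move_ptp(W1(-130,0,130),q)
bot.movel(W1(-130,0,68),speed=.15)
print(current_t(),current_contact_force())
print(bot.movel(W1(-60,0,68),speed=.06,guard=4),inS(current_eef_pos()))
print(bot.movel(W1(-35,0,68),speed=.03,guard=4),inS(current_eef_pos()),current_contact_force())
print(current_t(),current_opening()); save('top','top1.png'); save('scene','scene1.png')
im=cv2.imread('pics/top1.png'); cv2.imwrite('pics/top1z.png',cv2.resize(im[155:262,235:360],None,fx=6,fy=5.6,interpolation=cv2.INTER_CUBIC))
E
```

```text
[ 0.58213438 -0.22136319 -0.91903883  0.23844498 -0.55832387 -2.12687759]
None
[ 0.48397832  0.04145841 -0.89756126  0.31259737 -0.30802929 -2.12900399]Traceback (most recent call last):
  File "<stdin>", line 6, in <module>
bench.MotionError: the arm cannot follow that straight line within its joint ranges
```

```bash
python3 - <<'E'
from fit import *
print(current_eef_pos())
for pit in (.1,.15,.2,.25,.3):
  q=quat(s[2],pit)
  print(pit,[None if (r:=bot.inverse_kinematics(W1(*p),q)) is None else np.round(r,2).tolist() for p in [(-130,0,110),(-130,0,68),(-115,0,68),(-50,0,68)]])
E
```

```text
[0.45001788 0.01242079 0.13152904]
0.1 [[0.5, -0.02, -0.67, 0.04, -0.83, -1.88], [0.5, 0.03, -0.73, 0.04, -0.71, -1.89], [0.49, 0.06, -0.7, 0.04, -0.71, -1.88], [0.45, 0.17, -0.57, 0.04, -0.73, -1.83]]
0.15 [[0.51, -0.06, -0.72, 0.06, -0.76, -1.92], [0.51, 0.0, -0.79, 0.08, -0.64, -1.93], [0.5, 0.03, -0.76, 0.07, -0.64, -1.92], [0.46, 0.14, -0.63, 0.06, -0.66, -1.86]]
0.2 [[0.53, -0.1, -0.78, 0.1, -0.7, -1.96], [0.53, -0.03, -0.85, 0.12, -0.57, -1.99], [0.52, -0.0, -0.82, 0.11, -0.57, -1.97], [0.47, 0.11, -0.69, 0.09, -0.58, -1.9]]
0.25 [[0.55, -0.13, -0.84, 0.14, -0.63, -2.02], [0.55, -0.07, -0.92, 0.17, -0.49, -2.05], [0.53, -0.04, -0.89, 0.17, -0.49, -2.03], [0.48, 0.08, -0.75, 0.14, -0.5, -1.95]]
0.3 [[0.57, -0.17, -0.9, 0.2, -0.56, -2.08], [0.56, -0.1, -0.99, 0.26, -0.41, -2.14], [0.54, -0.07, -0.96, 0.25, -0.4, -2.12], [0.49, 0.06, -0.82, 0.21, -0.41, -2.03]]
```

Pitch 0.25 is reachable.

```bash
python3 - <<'E'
from fit import *
q=quat(s[2],.25)
bot.move_ptp(W1(-130,0,110),q)
bot.movel(W1(-130,0,68),speed=.15)
print(current_t(),current_contact_force())
print(bot.movel(W1(-60,0,68),speed=.06,guard=4),inS(current_eef_pos()))
print(bot.movel(W1(-35,0,68),speed=.03,guard=4),inS(current_eef_pos()),current_contact_force())
print(current_t(),current_opening()); save('top','top1.png'); save('scene','scene1.png')
im=cv2.imread('pics/top1.png'); cv2.imwrite('pics/top1z.png',cv2.resize(im[155:262,235:360],None,fx=6,fy=5.6,interpolation=cv2.INTER_CUBIC))
E
```

```text
8.2 [0.18573293 0.32295673 0.81213577]
False [-6.037e+01 -3.000e-02  6.801e+01]
False [-3.523e+01 -5.000e-02  6.791e+01] [-0.005044    0.60957128 -0.07136252]
10.5 2.6950626157662048e-05
```

View pics/top1z.png

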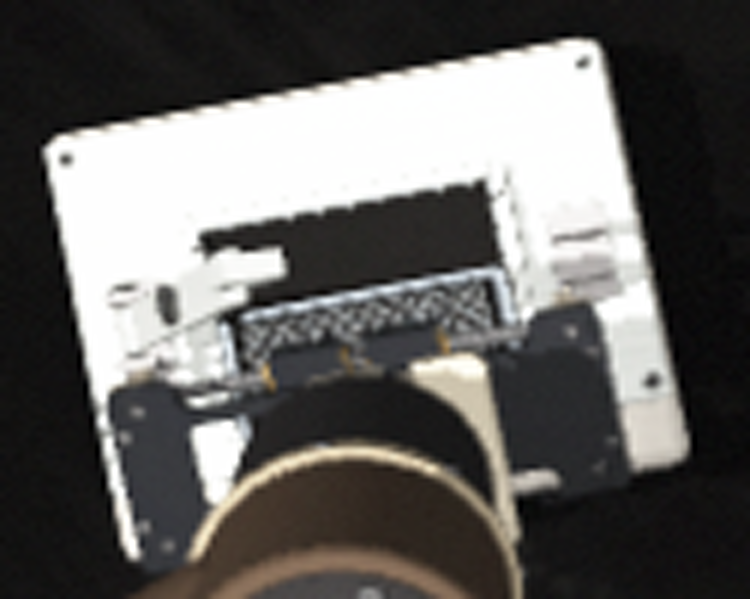

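View pics/scene1.png

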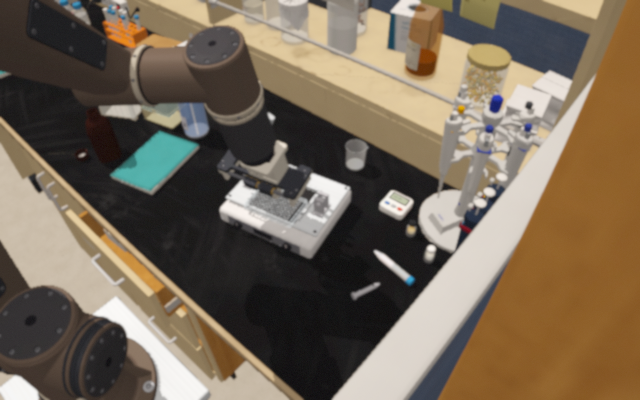

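```bash
python3 - <<'E'
from fit import *
for n in ['top0','top1']:
    W=cloud('top',np.load(f'pics/{n}.npy')).reshape(-1,3); W=W[~np.isnan(W[:,0])]
    c,k=np.cos(s[2]),np.sin(s[2]); dx=W[:,0]-s[0]; dy=W[:,1]-s[1]
    X=(c*dx+k*dy)*1000; Y=(-k*dx+c*dy)*1000; Z=W[:,2]*1000
    for y in (-55,-40,-20,0):
        m=abs(Y-y)<5
        print(n,y,[(int(x),int(np.median(Z[m&(abs(X-x)<2)])) if (m&(abs(X-x)<2)).any() else None) for x in range(-100,60,6)])
print(current_eef_pos(),current_contact_force(),Tool().round(3))
E
```

```text
top0 -55 [(-100, 47), (-94, 47), (-88, 48), (-82, 70), (-76, 49), (-70, 61), (-64, 61), (-58, 61), (-52, 60), (-46, 63), (-40, 64), (-34, 62), (-28, 63), (-22, 71), (-16, 62), (-10, 65), (-4, 63), (2, 62), (8, 61), (14, 61), (20, 64), (26, 60), (32, 62), (38, 62), (44, 65), (50, 71), (56, 64)]
top0 -40 [(-100, 46), (-94, 48), (-88, 49), (-82, 69), (-76, 52), (-70, 75), (-64, 61), (-58, 63), (-52, 64), (-46, 72), (-40, 63), (-34, 61), (-28, 73), (-22, 75), (-16, 64), (-10, 64), (-4, 62), (2, 64), (8, 61), (14, 59), (20, 61), (26, 63), (32, 61), (38, 61), (44, 64), (50, 69), (56, 61)]
top0 -20 [(-100, 47), (-94, 49), (-88, 48), (-82, 72), (-76, 50), (-70, 62), (-64, 69), (-58, 63), (-52, 77), (-46, 61), (-40, 75), (-34, 65), (-28, 70), (-22, 73), (-16, 62), (-10, 65), (-4, 61), (2, 70), (8, 62), (14, 61), (20, 62), (26, 61), (32, 60), (38, 61), (44, 68), (50, 71), (56, 63)]
top0 0 [(-100, 46), (-94, 48), (-88, 51), (-82, 71), (-76, 48), (-70, 64), (-64, 61), (-58, 62), (-52, 64), (-46, 63), (-40, 63), (-34, 75), (-28, 61), (-22, 60), (-16, 63), (-10, 75), (-4, 60), (2, 65), (8, 60), (1
[... 807 characters left out ...]
307), (-46, 214), (-40, 199), (-34, 201), (-28, 199), (-22, None), (-16, 74), (-10, 64), (-4, 61), (2, 70), (8, 63), (14, 63), (20, 59), (26, 63), (32, 60), (38, 62), (44, 66), (50, 66), (56, 62)]
top1 0 [(-100, 520), (-94, 498), (-88, 474), (-82, 449), (-76, 439), (-70, 392), (-64, 371), (-58, 347), (-52, 323), (-46, 273), (-40, 193), (-34, 192), (-28, 193), (-22, 79), (-16, 76), (-10, 75), (-4, 63), (2, 61), (8, 62), (14, 62), (20, 62), (26, 63), (32, 61), (38, 63), (44, 61), (50, 68), (56, 60)]
[0.54125805 0.03126948 0.06798109] [ 0.87323161 -0.05518441 -0.42336143] [[ 0.948  0.242 -0.207  0.541]
 [ 0.201  0.051  0.978  0.031]
 [ 0.247 -0.969  0.     0.068]
 [ 0.     0.     0.     1.   ]]
```

```bash
python3 - <<'E'
from fit import *
im,d=save('wrist','w3.png'); np.save('pics/w3T.npy',wristT(Tool()))
im=cv2.imread('pics/scene1.png'); cv2.imwrite('pics/scene1z.png',cv2.resize(im[140:260,205:365],None,fx=5,fy=5,interpolation=cv2.INTER_CUBIC))
E
```

```text
(no output)
```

View pics/w3.png

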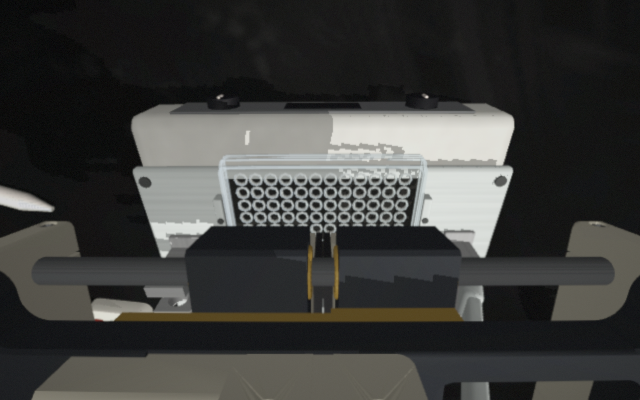

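View pics/scene1z.png

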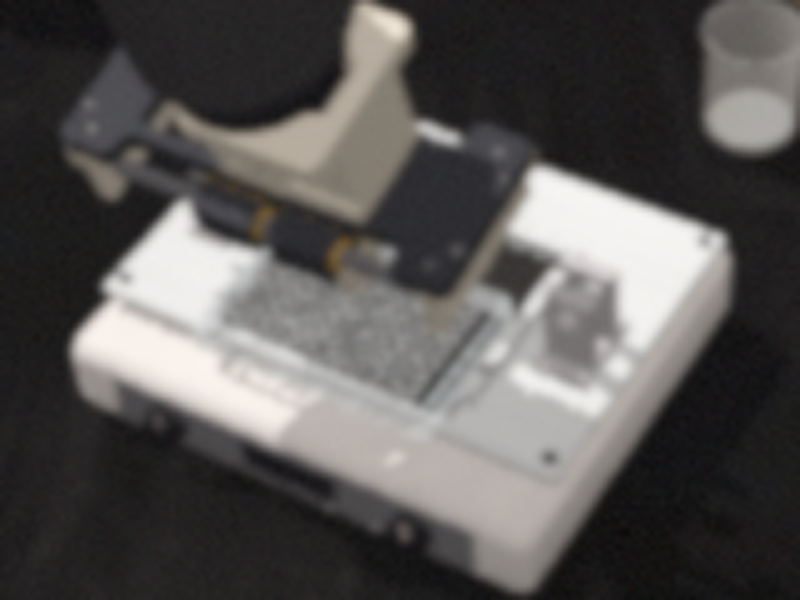

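```bash
python3 - <<'E'
from fit import *
T=np.load('pics/w3T.npy'); d=np.load('pics/w3.npy'); W=cloud('wrist',d,T)
tcp=np.array(current_eef_pos()); Tt=Tool()
for off in (0,-.019,-.04,-.066):
    p=tcp+Tt[:3,1]*off; print(off,p.round(4),proj('wrist',p,T).round(1))
for (u,v) in [(323,220),(323,228),(323,234),(323,240),(323,260),(323,290),(323,305),(318,240),(328,240),(250,240),(250,270)]: print(u,v,d[v,u].round(4),W[v,u].round(4), ((W[v,u]-tcp)@Tt[:3,:3]).round(4))
im=cv2.imread('pics/w3.png'); cv2.imwrite('pics/w3z.png',cv2.resize(im[140:330,180:470],None,fx=2.7,fy=2.7,interpolation=cv2.INTER_CUBIC))
E
```

```text
0 [0.5413 0.0313 0.068 ] [[322.6 223.2]]
-0.019 [0.5367 0.0304 0.0865] [[322.6 233.2]]
-0.04 [0.5316 0.0293 0.1068] [[322.7 246.7]]
-0.066 [0.5253 0.0279 0.132 ] [[322.8 268.5]]
323 220 0.2147 [0.5421 0.0318 0.0627] [-0.0005  0.0054  0.0003]
323 228 0.2174 [0.5484 0.0331 0.0633] [0.0058 0.0064 0.0003]
323 234 0.2196 [0.5533 0.0342 0.0635] [0.0108 0.0074 0.0003]
323 240 0.2054 [0.5486 0.0331 0.0772] [ 0.0095 -0.007   0.0003]
323 260 0.0851 [0.4827 0.0188 0.1772] [-3.110e-02 -1.206e-01 -1.000e-04]
323 290 0.2467 [0.6076 0.0457 0.0637] [0.0646 0.021  0.0004]
323 305 0.2461 [0.6175 0.0478 0.0701] [0.0761 0.0173 0.0004]
318 240 0.1579 [0.5212 0.0245 0.1156] [-0.0087 -0.0513 -0.0025]
328 240 0.1578 [0.5201 0.0296 0.1157] [-0.0087 -0.0514  0.0027]
250 240 0.0827 [ 0.4806 -0.002   0.1763] [-0.0374 -0.1213 -0.02  ]
250 270 0.0762 [4.829e-01 1.000e-04 1.853e-01] [-0.0326 -0.1294 -0.0185]
```

View pics/w3z.png

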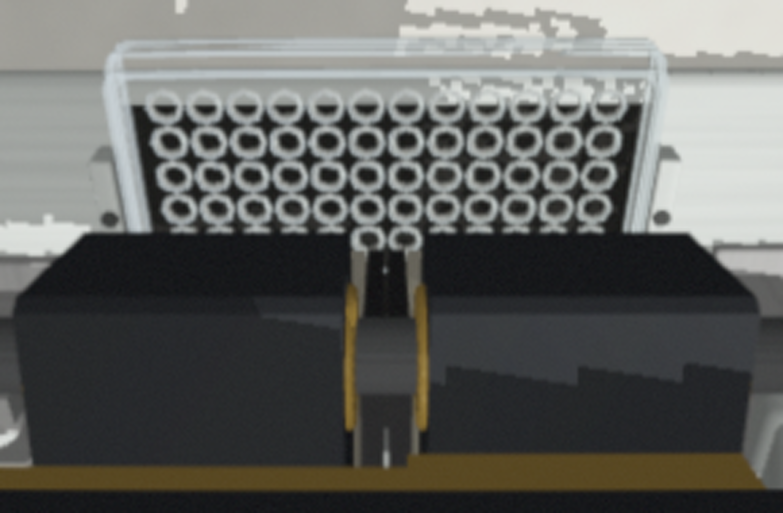

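```bash
python3 - <<'E'
from fit import *
T=np.load('pics/w3T.npy'); d=np.load('pics/w3.npy'); W=cloud('wrist',d,T)
Tt=Tool()
for x in (-.0095,0.0095):
  for y in (0,-.019,-.035,-.051,-.066):
    print(x,y,proj('wrist',Tt[:3,:3]@[x,y,0]+Tt[:3,3],T).round(1))
for v in range(200,250,4): print(v,[((W[v,u]-Tt[:3,3])@Tt[:3,:3]*1000).round(0).tolist() for u in (312,316,319,323,327,331)])
im=cv2.imread('pics/w1.png'); cv2.imwrite('pics/w1f.png',cv2.resize(im[210:330,160:480],None,fx=2.5,fy=2.5,interpolation=cv2.INTER_CUBIC))
E
```

```text
-0.0095 0 [[322.6 210. ]]
-0.0095 -0.019 [[322.7 218.8]]
-0.0095 -0.035 [[322.7 227.7]]
-0.0095 -0.051 [[322.8 238.3]]
-0.0095 -0.066 [[322.9 250.3]]
0.0095 0 [[322.6 236.1]]
0.0095 -0.019 [[322.6 247.2]]
0.0095 -0.035 [[322.7 258.2]]
0.0095 -0.051 [[322.8 271.4]]
0.0095 -0.066 [[322.8 286.1]]
200 [[-16.0, 2.0, -7.0], [-21.0, -16.0, -4.0], [-16.0, 2.0, -2.0], [-16.0, 1.0, 0.0], [-20.0, -14.0, 3.0], [nan, nan, nan]]
204 [[-13.0, 2.0, -7.0], [-13.0, 1.0, -4.0], [-13.0, 1.0, -2.0], [-14.0, 1.0, 0.0], [-13.0, 2.0, 3.0], [-13.0, 2.0, 6.0]]
208 [[-15.0, -12.0, -7.0], [-10.0, 2.0, -5.0], [-15.0, -14.0, -2.0], [-10.0, 2.0, 0.0], [-15.0, -13.0, 3.0], [-14.0, -12.0, 5.0]]
212 [[-7.0, 3.0, -7.0], [-12.0, -13.0, -4.0], [-7.0, 4.0, -2.0], [-7.0, 4.0, 0.0], [-7.0, 3.0, 3.0], [-12.0, -12.0, 5.0]]
216 [[-4.0, 4.0, -7.0], [-4.0, 3.0, -5.0], [-4.0, 4.0, -3.0], [-4.0, 4.0, 0.0], [-4.0, 4.0, 3.0], [-4.0, 4.0, 6.0]]
220 [[-6.0, -12.0, -7.0], [-1.0, 5.0, -5.0], [-6.0, -11.0, -2.0], [-1.0, 5.0, 0.0], [-6.0, -11.0, 3.0], [-6.0, -12.0, 5.0]]
224 [[3.0, 6.0, -8.0], [-3.0, -10.0, -4.0], [3.0, 6.0, -3.0], [3.0, 6.0, 0.0], [-3.0, -11.0, 3.0], [-3.0, -10.0, 5.0]]
228 [[0.0, -9.0, -7.0], [6.0, 7.0, -5.0], [6.0, 6.0, -3.0], [6.0, 6.0, 0.0], [6.0, 5.0, 3.0], [6.0, 8.0, 6.0]]
232 [[3.0, -9.0, -7.0], [4.0, -7.0, -4.0], [3.0, -9.0, -2.0], [9.0, 8.0, 0.0], [3.0, -8.0, 3.0], [3.0, -9.0, 6.0]]
236 [[-10.0, -50.0, -6.0], [-9.0, -46.0, -4.0], [-9.0, -46.0, -2.0], [13.0, 9.0, 0.0], [-9.0, -45.0, 2.0], [-11.0, -51.0, 4.0]]
240 [[-11.0, -56.0, -5.0], [-9.0, -52.0, -4.0], [-9.0, -52.0, -2.0], [10.0, -7.0, 0.0], [-9.0, -52.0, 2.0], [-10.0, -55.0, 4.0]]
244 [[-10.0, -60.0, -5.0], [-9.0, -57.0, -3.0], [-9.0, -57.0, -2.0], [20.0, 10.0, 0.0], [-9.0, -57.0, 2.0], [-10.0, -59.0, 4.0]]
248 [[-33.0, -116.0, -3.0], [-9.0, -62.0, -3.0], [-9.0, -63.0, -2.0], [24.0, 12.0, 0.0], [-9.0, -62.0, 2.0], [-7.0, -58.0, 4.0]]
```

View pics/w1f.png

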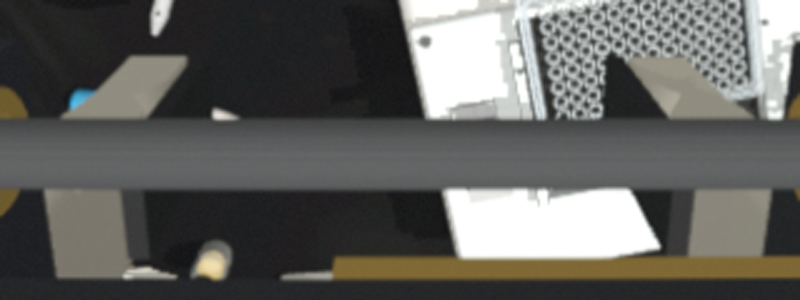

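```bash
python3 - <<'E'
from fit import *
mount=np.array(cams.calibration('wrist')['mount'])
for n in ('w1','w2','w3'):
    W=cloud('wrist',np.load(f'pics/{n}.npy'),mount)*1000
    for v in ((234,238,242,250,290,300) if n!='w3' else (236,)):
        print(n,v,[W[v,u].round(0).tolist() for u in (200,212,218,224,230)])
    m=(W[...,1]>-50)&(W[...,1]<-1)&(abs(W[...,2])<75)&(abs(W[...,0])<15); print(m.sum(), W[m].max(0) if m.any() else '', [ (int(v),int(u),W[v,u].round(0).tolist()) for v,u in np.argwhere(m)[::max(1,m.sum()//12)]])
E
```

```text
w1 234 [[113.0, 270.0, -201.0], [-10.0, -47.0, -59.0], [-10.0, -47.0, -56.0], [-10.0, -47.0, -53.0], [-10.0, -47.0, -49.0]]
w1 238 [[120.0, 270.0, -202.0], [-10.0, -52.0, -57.0], [-11.0, -53.0, -54.0], [-11.0, -53.0, -50.0], [-10.0, -53.0, -48.0]]
w1 242 [[127.0, 270.0, -203.0], [-10.0, -57.0, -55.0], [-10.0, -58.0, -52.0], [-10.0, -57.0, -50.0], [-8.0, -53.0, -48.0]]
w1 250 [[-10.0, -68.0, -57.0], [-10.0, -67.0, -52.0], [-8.0, -63.0, -51.0], [-9.0, -65.0, -47.0], [-9.0, -65.0, -44.0]]
w1 290 [[-6.0, -95.0, -47.0], [-1.0, -86.0, -46.0], [0.0, -85.0, -44.0], [4.0, -78.0, -44.0], [9.0, -70.0, -44.0]]
w1 300 [[-2.0, -96.0, -47.0], [4.0, -86.0, -47.0], [4.0, -86.0, -44.0], [8.0, -80.0, -44.0], [236.0, 270.0, -162.0]]
481 [  5.36121873 -39.09088866  59.57207693] [(233, 212, [-10.0, -45.0, -60.0]), (233, 416, [-10.0, -46.0, 50.0]), (234, 233, [-10.0, -46.0, -48.0]), (234, 433, [-10.0, -46.0, 59.0]), (235, 406, [-9.0, -45.0, 45.0]), (236, 222, [-10.0, -50.0, -53.0]), (237, 234, [-9.0, -47.0, -47.0]), (238, 408, [-9.0, -49.0, 45.0]), (241, 406, [-7.0, -49.0, 44.0]), (245, 405, [-5.0, -49.0, 
[... 1220 characters left out ...]
243, [0.0, -43.0, -44.0]), (253, 242, [1.0, -45.0, -44.0]), (257, 243, [4.0, -44.0, -44.0])]
w3 236 [[-38.0, -120.0, -34.0], [-38.0, -119.0, -31.0], [-38.0, -119.0, -29.0], [-38.0, -120.0, -27.0], [-38.0, -119.0, -26.0]]
2204 [ 9.5220922  -1.21606918 71.62686888] [(204, 416, [-15.0, -4.0, 62.0]), (209, 242, [-14.0, -14.0, -51.0]), (210, 299, [-13.0, -13.0, -15.0]), (212, 402, [-12.0, -12.0, 51.0]), (214, 249, [-11.0, -12.0, -47.0]), (215, 428, [-8.0, -5.0, 70.0]), (218, 217, [-6.0, -5.0, -71.0]), (219, 414, [-7.0, -11.0, 59.0]), (221, 232, [-5.0, -10.0, -59.0]), (222, 304, [-5.0, -11.0, -12.0]), (224, 395, [-3.0, -10.0, 48.0]), (228, 311, [-0.0, -11.0, -8.0]), (238, 328, [-9.0, -50.0, 3.0])]
```

```bash
python3 - <<'E'
from fit import *
q=quat(s[2],0)
bot.movel(W1(-75,0,110),speed=.2)
bot.move_ptp(W1(-50,-98,62),q)
print(current_t(),inS(current_eef_pos()),current_contact_force())
f0=np.array(current_contact_force())
print(bot.movel(W1(-50,-98,10),speed=.04,guard=4),inS(current_eef_pos()),current_contact_force()-f0,current_t())
bot.movel(W1(-50,-98,40),speed=.15)
E
```

```text
11.625 [-50.46 -99.04  59.31] [-0.60323202 -0.5953949   0.80682551]
True [-50.26 -98.02  22.4 ] [-1.16250631  1.31710476  7.24410541] 12.5583
```

```bash
cat >> fit.py <<'E'
L=.0398   # true finger tip lies 39.8 mm short of the reported TCP (touch test on platform)
def pose(tip_s,yaw=None,pitch=0.):
    """tip in shaker mm -> TCP world pos, quat"""
    q=quat(s[2] if yaw is None else yaw,pitch); ty=R.from_quat(np.array(q)[[1,2,3,0]]).as_matrix()[:,1]
    return [float(v) for v in np.array(W1(*tip_s))+L*ty],q
def tip():
    T=Tool(); return inS(T[:3,3]-L*T[:3,1])
E
python3 - <<'E'
from fit import *
for pit in (.05,.1,.15,.2,.25):
  print(pit,[None if (r:=bot.inverse_kinematics(*pose(p,None,pit))) is None else np.round(r,2).tolist() for p in [(-125,0,110),(-125,0,68),(-110,0,68),(-50,0,68)]])
E
```

```text
0.05 [[0.48, 0.08, -0.67, 0.02, -0.78, -1.85], [0.48, 0.14, -0.72, 0.02, -0.66, -1.86], [0.47, 0.17, -0.69, 0.02, -0.67, -1.84], [0.43, 0.25, -0.56, 0.02, -0.71, -1.81]]
0.1 [[0.49, 0.05, -0.71, 0.04, -0.72, -1.88], [0.49, 0.11, -0.77, 0.05, -0.59, -1.89], [0.48, 0.14, -0.74, 0.05, -0.6, -1.88], [0.44, 0.23, -0.61, 0.04, -0.63, -1.84]]
0.15 [[0.5, 0.02, -0.76, 0.07, -0.65, -1.92], [0.5, 0.09, -0.83, 0.09, -0.52, -1.94], [0.49, 0.11, -0.79, 0.08, -0.52, -1.92], [0.45, 0.2, -0.67, 0.07, -0.56, -1.87]]
0.2 [[0.52, -0.01, -0.82, 0.11, -0.58, -1.97], [0.52, 0.06, -0.89, 0.14, -0.44, -2.0], [0.5, 0.09, -0.85, 0.14, -0.44, -1.98], [0.46, 0.18, -0.72, 0.11, -0.47, -1.92]]
0.25 [[0.53, -0.04, -0.88, 0.16, -0.5, -2.03], [0.52, 0.04, -0.96, 0.23, -0.34, -2.09], [0.51, 0.06, -0.93, 0.22, -0.35, -2.07], [0.47, 0.16, -0.79, 0.17, -0.38, -1.98]]
```

```bash
python3 - <<'E'
from fit import *
pt=.2
p,q=pose((-118,-60,85),None,pt); bot.movel(*pose((-118,-98,105)),speed=.3)
bot.move_ptp(*pose((-115,0,95),None,pt))
bot.movel(pose((-113,0,69),None,pt)[0],speed=.2)
print(current_t(),tip(),current_contact_force())
g=bot.movel(pose((-60,0,69),None,pt)[0],speed=.08,guard=5); print(g,tip(),current_contact_force())
if not g: print(bot.movel(pose((-35,0,69),None,pt)[0],speed=.025,guard=4),tip(),current_contact_force())
print(current_t()); save('top','top2.png'); save('scene','scene2.png')
im=cv2.imread('pics/top2.png'); cv2.imwrite('pics/top2z.png',cv2.resize(im[155:262,235:360],None,fx=6,fy=5.6,interpolation=cv2.INTER_CUBIC))
E
```

```text
13.975 [-113.12   -0.8    68.12] [-0.08043037  0.32272389  0.23378597]
False [-60.37  -0.09  68.88] [-0.82281709  0.34981553  0.32697899]
True [-52.7   -0.28  68.52] [0.23280464 0.04527086 0.18966305]
15.3
```

View pics/top2z.png

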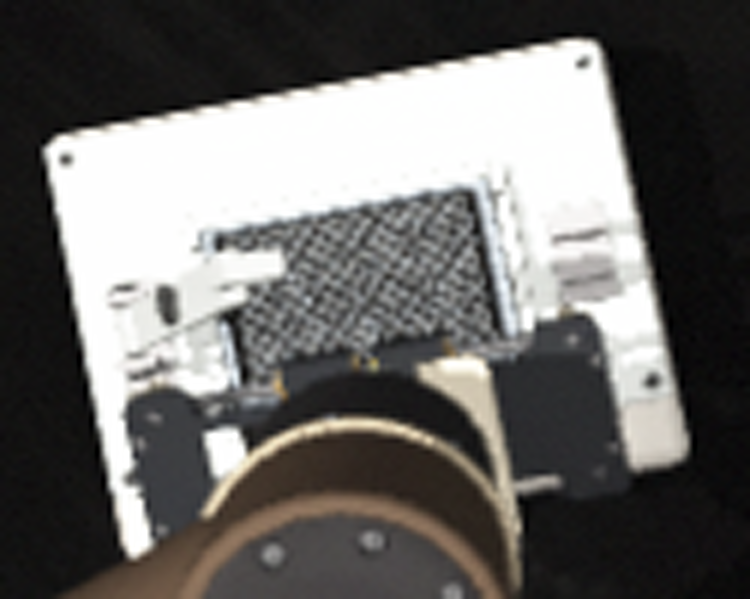

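```bash
python3 - <<'E'
from fit import *
pt=.2
f0=np.array(current_contact_force())
g=bot.movel(pose((-48,0,69),None,pt)[0],speed=.015,guard=5); print(g,tip(),current_contact_force()-f0)
bot.sleep(.25); print(current_contact_force()-f0,tip())
bot.movel(pose((-75,0,69),None,pt)[0],speed=.2)
bot.movel(pose((-85,0,115),None,pt)[0],speed=.3)
print(current_t())
W=None
for n in ['scene','top']:
    im,d=save(n,n+'3.png')
W=cloud('scene',np.load('pics/scene3.npy')); W2=cloud('top',np.load('pics/top3.npy'))
for A in (W,W2):
    P=A.reshape(-1,3); P=P[~np.isnan(P[:,0])]
    S=np.array([P[:,0]-s[0],P[:,1]-s[1]]).T; c,k=np.cos(s[2]),np.sin(s[2])
    X=(c*S[:,0]+k*S[:,1])*1000; Y=(-k*S[:,0]+c*S[:,1])*1000; Z=P[:,2]*1000
    m=(abs(X)<25)&(Y>0)&(Y<95)&(Z>125)&(Z<320)
    if m.sum(): 
        th=np.arctan2(Z[m]-96,98-Y[m]); print(m.sum(),np.median(th),np.percentile(th,[10,90]),Z[m].max(),X[m].min(),X[m].max(), np.median(X[m]))
im=cv2.imread('pics/scene3.png'); cv2.imwrite('pics/scene3z.png',cv2.resize(im[100:260,205:365],None,fx=3.75,fy=3.75,interpolation=cv2.INTER_CUBIC))
E
```

```text
True [-52.78  -0.45  67.96] [ 0.06698845  0.60990935 -0.21099678]
[ 0.46954195 -0.15659099 -0.80679671] [-53.03  -0.5   67.81]
16.4583
169 1.1828787096479303 [1.14472277 1.23237063] 293.67710324424723 -10.373196833820284 10.869267028482634 -3.1028626455188273
234 1.21919474161712 [1.16043843 1.25702283] 296.0531321689153 -11.378952739385047 11.325626948221423 -1.7084186201661509
```

View pics/scene3z.png

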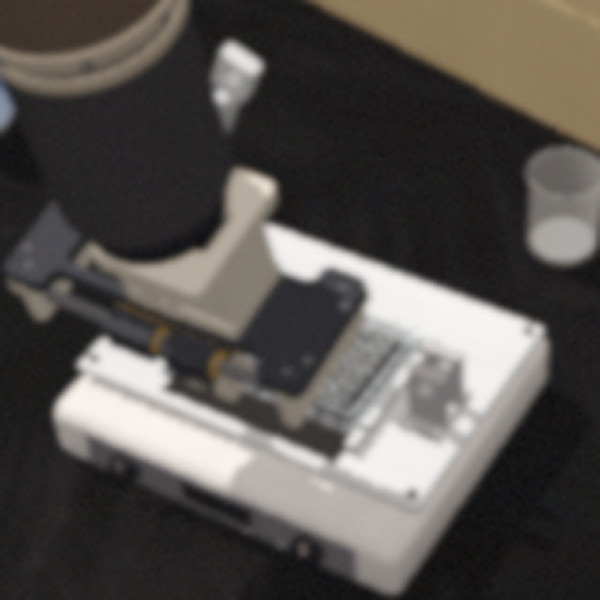

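```bash
sed -i 's/s=np.array(\[.5757,.0386,.2086\])/s=np.array([.5750,.0385,.2086])/' fit.py
python3 - <<'E'
from fit import *
def arc(th,r=155): return (0, 98-r*np.cos(th)+4*np.sin(th)+5, 96+r*np.sin(th)+4*np.cos(th))
for p in [(-85,90,300),(0,95,300),arc(1.4),arc(1.35),arc(.6),arc(0)]: print(np.round(p),np.round(bot.inverse_kinematics(*pose(p)) if bot.inverse_kinematics(*pose(p)) is not None else [0],2))
bot.movel(pose((-85,20,250),None,.2)[0],speed=.35)
bot.move_ptp(*pose((-80,95,300)))
bot.movel(pose((0,95,300))[0],speed=.3)
a=arc(1.38); bot.movel(pose(a)[0],speed=.2)
print(current_t(),tip(),current_contact_force())
E
```

```text
[-85  90 300] [ 0.63 -0.   -0.27  0.   -1.3  -1.99]
[  0  95 300] [ 0.58  0.15 -0.1   0.   -1.32 -1.94]
[  0.  81. 249.] [ 0.55  0.17 -0.19  0.   -1.21 -1.91]
[  0.  73. 248.] [ 0.54  0.17 -0.19  0.   -1.21 -1.9 ]
[  0. -23. 187.] [ 0.37  0.23 -0.26  0.   -1.08 -1.73]
[  0. -52. 100.] [ 0.31  0.33 -0.35  0.   -0.89 -1.67]
18.3833 [ -0.8   76.95 249.43] [ 0.57909804 -0.27030106  0.73285632]
```

```bash
python3 - <<'E'
from fit import *
def arc(th,r=155): return (0, 98-r*np.cos(th)+4*np.sin(th)+5, 96+r*np.sin(th)+4*np.cos(th))
print(bot.movel(pose(arc(1.22))[0],speed=.12,guard=15),tip(),current_contact_force())
for th in (1.1,.95,.8,.65,.5,.35,.2,.09):
    g=bot.movel(pose(arc(th))[0],speed=.16,guard=15); print(th,g,tip(),np.round(current_contact_force(),1))
    if g: break
print(current_t()); save('scene','scene4.png')
im=cv2.imread('pics/scene4.png'); cv2.imwrite('pics/scene4z.png',cv2.resize(im[100:260,205:365],None,fx=3.75,fy=3.75,interpolation=cv2.INTER_CUBIC))
E
```

```text
False [  0.29  53.33 244.  ] [-0.53653775  0.0362738   0.39306217]
1.1 False [-1.0000e-02  3.6160e+01  2.3612e+02] [-0.3  0.7  0.3]
0.95 False [-1.400e-01  1.591e+01  2.242e+02] [-0.7  0.5 -0.7]
0.8 False [ -0.22  -2.32 209.67] [0.8 0.4 1.4]
0.65 False [ -0.25 -18.07 192.71] [-0.6  0.3  0.5]
0.5 False [ -0.25 -31.09 173.82] [ 0.2 -0.5  0.6]
0.35 False [ -0.24 -41.12 153.05] [0.6 0.9 0.6]
0.2 False [ -0.25 -48.   130.92] [ 0.3 -0.6  0.3]
0.09 False [ -0.17 -50.91 114.3 ] [-0.8 -0.4  0.1]
21.0167
```

View pics/scene4z.png

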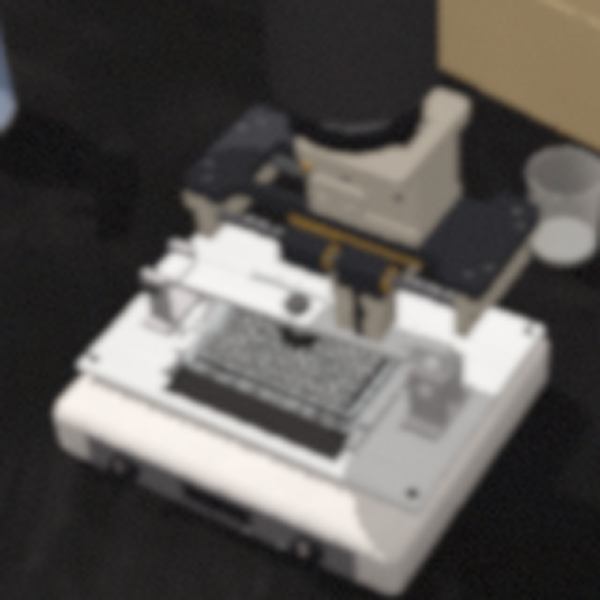

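```bash
python3 - <<'E'
from fit import *
g=bot.movel(pose((0,-52,90))[0],speed=.03,guard=14); print(g,tip(),np.round(current_contact_force(),1))
bot.sleep(.3); print(tip(),np.round(current_contact_force(),1),current_t())
save('scene','scene5.png')
g=bot.movel(pose((0,-52,140))[0],speed=.25)
g=bot.movel(pose((-60,-110,160))[0],speed=.35)
save('top','top5.png'); save('scene','scene5b.png')
print(current_t())
a=cv2.imread('pics/scene5b.png'); b=cv2.imread('pics/top5.png')
cv2.imwrite('pics/s5z.png',np.hstack([cv2.resize(a[150:250,220:360],(560,400)),cv2.resize(b[180:240,290:360],(240,400*1))])[:,:800])
E
```

```text
True [  0.65 -51.64  98.95] [-2.9 -0.3  9.4]
[  0.71 -51.64  98.98] [-2.8  0.9  9. ] 21.9417
22.8
```

View pics/s5z.png

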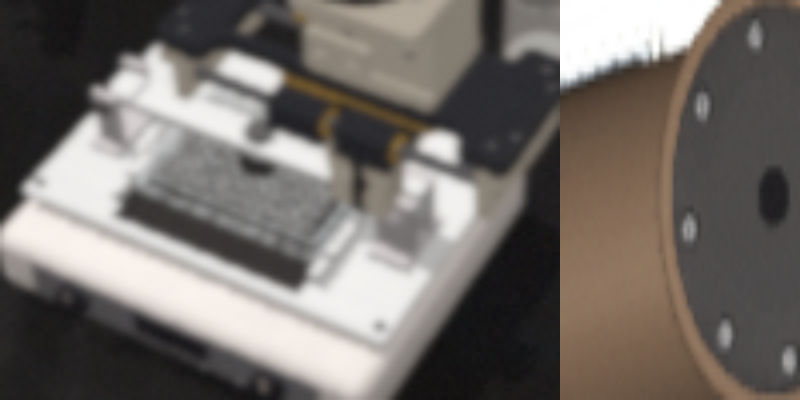

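```bash
python3 - <<'E'
from fit import *
def pinpts(c,yaw):
    M=R.from_euler('z',yaw).as_matrix()@R.from_euler('y',.058).as_matrix()
    out=[]
    for x,r in [(-31,8),(-26,8),(-26,5),(26,5),(38,1.8)]:
        a=np.linspace(0,2*np.pi,24); out.append(np.stack([0*a+x,r*np.cos(a),r*np.sin(a)],-1))
    return [(o/1000)@M.T+np.array([*c,.0065]) for o in out]
rows=[]
for n,(x0,y0,x1,y1) in [('w1',(205,172,250,232)),('w2',(215,72,260,132))]:
    im=cv2.imread(f'pics/{n}.png'); T=np.load(f'pics/{n}T.npy')
    o=cv2.resize(im[y0:y1,x0:x1],None,fx=8.5,fy=8.5,interpolation=cv2.INTER_CUBIC)
    for c in pinpts((.516,-.2495),-.3386):
        cv2.polylines(o,[np.round((proj('wrist',c,T)+.5-[x0,y0])*8.5).astype(int)],True,(0,0,255),1)
    rows.append(o)
cv2.imwrite('pics/pinov.png',np.hstack(rows))
E
```

```text
(no output)
```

View pics/pinov.png

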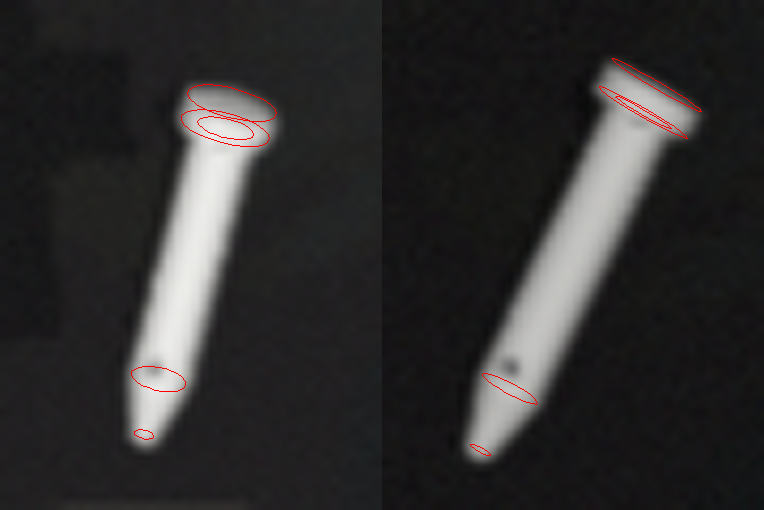

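```bash
python3 - <<'E'
from fit import *
c=np.array([.517,-.2498]); yaw=-.3386; u=np.array([np.cos(yaw),np.sin(yaw)])
g=c+u*(-.013)
def wp(z,pitch=-.058):
    q=quat(yaw,pitch); ty=R.from_quat(np.array(q)[[1,2,3,0]]).as_matrix()[:,1]
    return [float(v) for v in np.array([*g,z])+L*ty],q
print(bot.inverse_kinematics(*wp(.09)),bot.inverse_kinematics(*wp(.0015)))
release()
bot.move_ptp(*wp(.09))
bot.movel(wp(.03)[0],speed=.2)
f0=np.array(current_contact_force())
hit=bot.movel(wp(.0017)[0],speed=.05,guard=5)
print(hit,Tool()[:3,3]-L*Tool()[:3,1],current_contact_force()-f0,current_t())
save('scene','s6.png'); save('wrist','w6.png'); np.save('pics/w6T.npy',wristT(Tool()))
a=cv2.imread('pics/s6.png'); cv2.imwrite('pics/s6z.png',cv2.resize(a[230:340,310:450],None,fx=5,fy=5,interpolation=cv2.INTER_CUBIC))
E
```

```text
[-0.11323684  0.33349983 -0.36287593 -0.01614751 -0.93101953 -1.78615234] [-0.11325574  0.44847095 -0.43922468 -0.01921583 -0.73972939 -1.78157974]
True [ 0.50403667 -0.24536545  0.00056058] [-1.96949295  1.64593264  5.12011567] 26.0917
```

View pics/s6z.png

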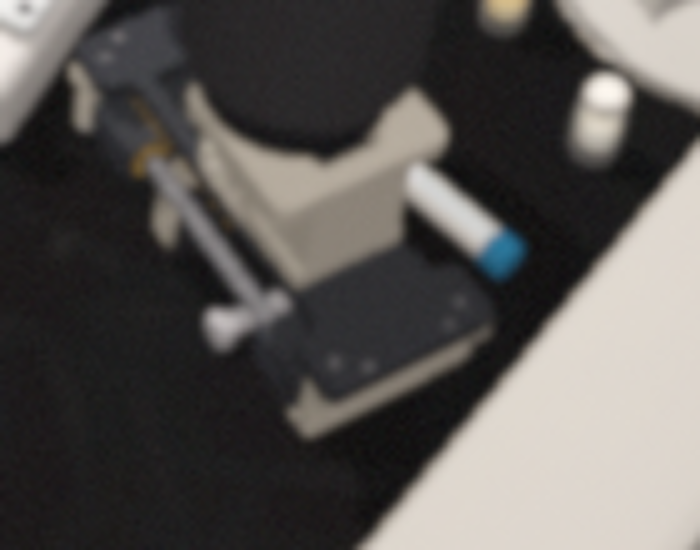

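View pics/w6.png

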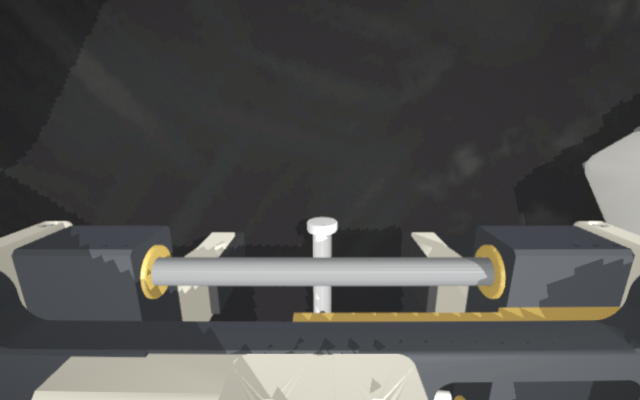

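```bash
python3 - <<'E'
from fit import *
mount=np.array(cams.calibration('wrist')['mount'])
for x in (-18,-16,-13,-10): 
    print(x,'axis',proj('wrist',np.array([x,-39.8-6.7,0])/1000,mount).round(1),'headtop rear',proj('wrist',np.array([x-5,-39.8-14.7,0])/1000,mount).round(1))
im=cv2.imread('pics/w6.png'); cv2.imwrite('pics/w6z.png',cv2.resize(im[205:265,280:365],None,fx=9,fy=9,interpolation=cv2.INTER_CUBIC))
E
```

```text
-18 axis [[322.2 220.2]] headtop rear [[322.2 215.8]]
-16 axis [[322.2 223.8]] headtop rear [[322.2 219.6]]
-13 axis [[322.2 229.2]] headtop rear [[322.2 225.3]]
-10 axis [[322.2 234.5]] headtop rear [[322.2 230.9]]
```

View pics/w6z.png

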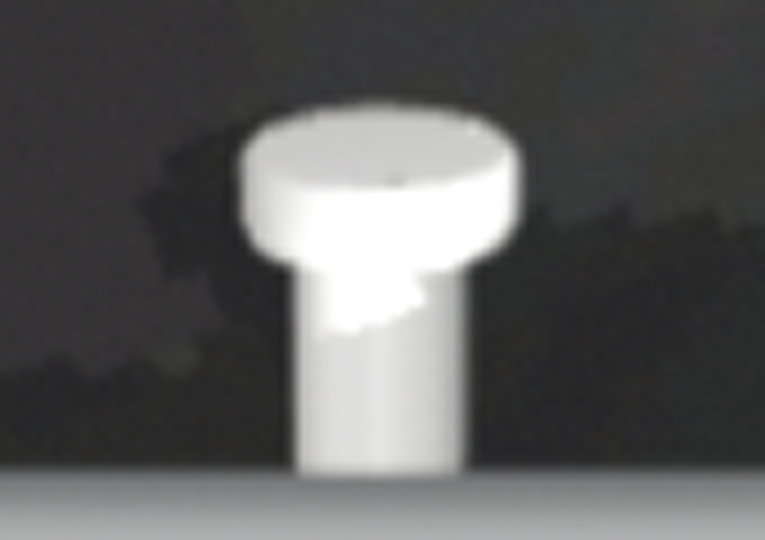

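```bash
python3 - <<'E'
from fit import *
p=Tool()[:3,3]; p[2]+=.001
bot.movel(p.tolist(),speed=.03)
close_gripper(45)
T=Tool(); print(current_opening(),(T[:3,3]-L*T[:3,1]).round(4),current_t())
p=T[:3,3].copy(); p[2]+=.12
bot.movel(p.tolist(),speed=.3)
print(current_opening(),current_contact_force())
for n in ('scene','wrist'): save(n,n+'7.png')
a=cv2.imread('pics/scene7.png'); b=cv2.imread('pics/wrist7.png')
cv2.imwrite('pics/s7z.png',np.hstack([cv2.resize(a[200:320,290:430],(466,400)),cv2.resize(b[195:265,290:350],(334,400))]))
E
```

```text
0.008425772657216838 [ 0.5041 -0.2454  0.0016] 27.6667
0.008789743298789425 [-1.0679213   0.42675371 -0.70646104]
```

View pics/s7z.png

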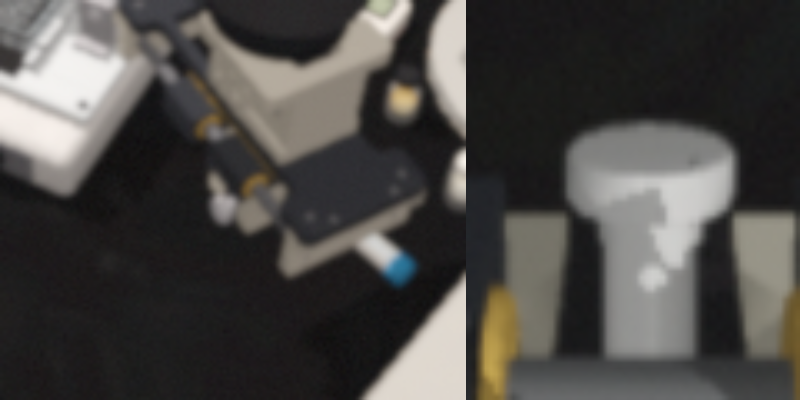

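```bash
cat >> fit.py <<'E'
ZT=90.6
def ip(x,dy=0,dz=0): return pose((x,-98+dy,ZT+dz))
E
python3 - <<'E'
from fit import *
bot.move_ptp(*ip(-95,0,12))
bot.movel(ip(-75)[0],speed=.15)
bot.movel(ip(-69)[0],speed=.05)
print(current_t(),tip(),current_contact_force())
save('scene','scene8.png'); save('wrist','wrist8.png')
T=Tool()
im=cv2.imread('pics/scene8.png'); 
x0,y0=270,165;f=8
o=cv2.resize(im[y0:y0+65,x0:x0+95],None,fx=f,fy=f,interpolation=cv2.INTER_CUBIC)
o2=o.copy()
def pl(P,col): cv2.polylines(o2,[np.round((proj('scene',P)+.5-[x0,y0])*f).astype(int)],False,col,1)
a=np.linspace(0,6.3,30)
pl(S2W(np.stack([0*a-14.5,-98+5.7*np.cos(a),96+5.7*np.sin(a)],-1),s),(0,255,0))
pl(S2W(np.array([[-14.5,-110,107],[-14.5,-86,107],[-14.5,-86,62],[-14.5,-110,62],[-14.5,-110,107]],float),s),(0,200,0))
t=tip()
for x,r in [(-31,8),(-26,8),(26,5),(38,1.8)]:
    pl(S2W(np.stack([0*a+t[0]+13.2+x,t[1]+r*np.cos(a),t[2]+5.65+r*np.sin(a)],-1),s),(0,0,255))
cv2.imwrite('pics/s8.png',o[:,:760]); cv2.imwrite('pics/s8o.png',o2[:,:760])
E
```

```text
29.6083 [-68.82 -98.34  90.74] [-0.11536596 -0.30057575 -0.91038525]
```

View pics/s8.png

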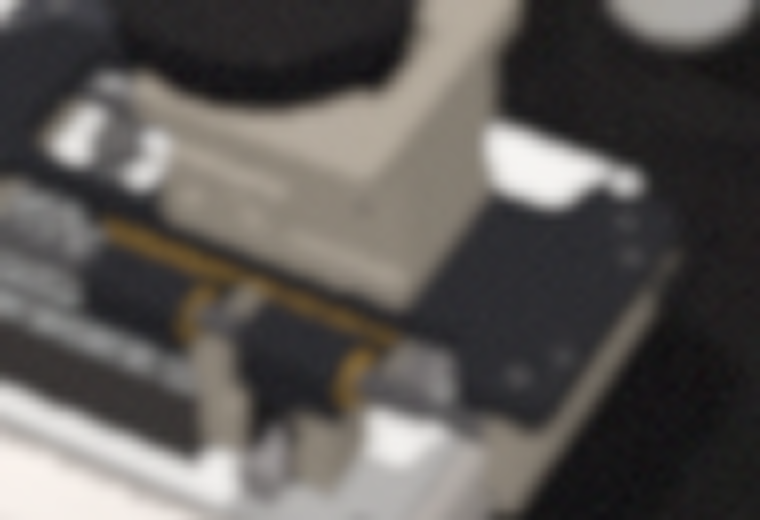

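View pics/s8o.png

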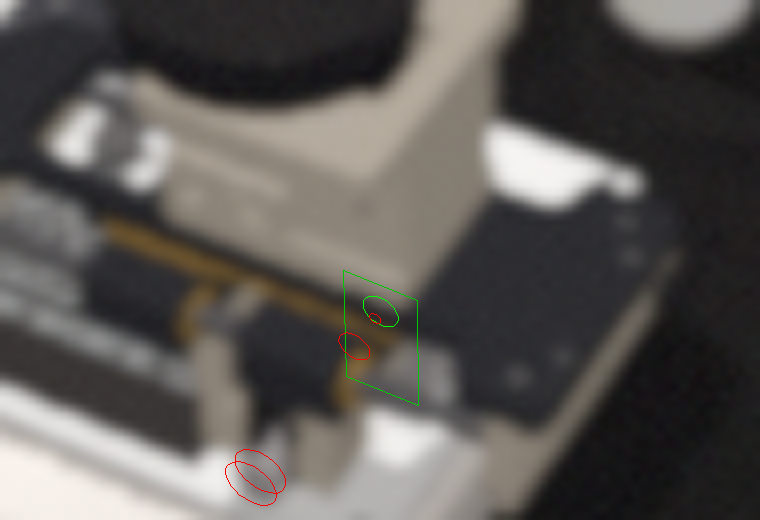

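```bash
python3 - <<'E'
from fit import *
f0=np.array(current_contact_force()); c,n=np.cos(s[2]),np.sin(s[2])
def fs():
    f=np.array(current_contact_force())-f0; return np.round([c*f[0]+n*f[1],-n*f[0]+c*f[1],f[2]],1)
for x in (-62,-59,-57):
    g=bot.movel(ip(x)[0],speed=.04,guard=12); print(x,g,tip(),fs(),round(current_opening(),5),current_t())
    if g: break
E
```

```text
-62 False [-61.71 -97.92  90.6 ] [ 0.4  0.2 -1.9] 0.00862 30.0333
-59 False [-58.88 -97.95  90.55] [ 0.4  0.8 -1.4] 0.00871 30.2833
-57 False [-56.91 -97.99  90.57] [-0.   0.5 -1.2] 0.0084 30.5333
```

```bash
cat >> fit.py <<'E'
def fsh(f0):
    c,n=np.cos(s[2]),np.sin(s[2]); f=np.array(current_contact_force())-f0; return np.round([c*f[0]+n*f[1],-n*f[0]+c*f[1],f[2]],1)
E
python3 - <<'E'
from fit import *
f0=np.array([-0.11536596,-0.30057575,-0.91038525])
for x in (-54,-51,-48,-45,-42):
    g=bot.movel(ip(x)[0],speed=.04,guard=20); print(x,g,tip(),fsh(f0),round(current_opening(),5),current_t())
    if g or np.abs(fsh(f0)).max()>12: break
E
```

```text
-54 False [-53.78 -97.98  90.59] [-0.1  0.1  0.9] 0.00876 30.7833
-51 False [-50.83 -97.99  90.57] [-0.2  0.1  0.8] 0.00834 31.0333
-48 False [-47.75 -98.03  90.65] [-0.3  0.9  1.4] 0.00872 31.2833
-45 False [-44.93 -98.03  90.64] [-0.9 -0.2  2.3] 0.00883 31.5333
-42 False [-41.34 -98.05  90.74] [0.1 0.7 2.4] 0.00854 31.7833
```

```bash
python3 - <<'E'
from fit import *
f0=np.array([-0.11536596,-0.30057575,-0.91038525])
for x in (-39,-36,-33,-30,-27):
    g=bot.movel(ip(x)[0],speed=.04,guard=25); print(x,g,tip(),fsh(f0),round(current_opening(),5),current_t())
    if g or np.abs(fsh(f0)).max()>15: break
T=Tool(); im,d=save('wrist','wrist9.png'); save('scene','scene9.png')
b=cv2.imread('pics/wrist9.png'); cv2.imwrite('pics/w9z.png',cv2.resize(b[195:265,270:370],None,fx=7,fy=7,interpolation=cv2.INTER_CUBIC))
E
```

```text
-39 False [-38.6  -98.03  90.67] [-0.1  0.3  2.4] 0.00853 32.0333
-36 False [-35.61 -98.    90.68] [-0.2  0.2  2.3] 0.00827 32.2833
-33 False [-32.68 -98.01  90.62] [ 0.1 -0.   3.3] 0.0088 32.5333
-30 False [-29.68 -97.99  90.6 ] [-0.3  0.4  2.1] 0.00861 32.7833
-27 False [-26.67 -97.99  90.6 ] [-0.1  0.2  2.5] 0.00882 33.0333
```

View pics/w9z.png

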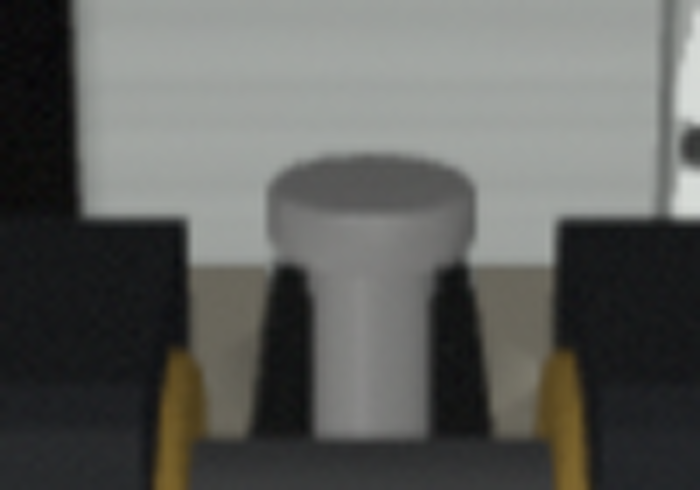

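```bash
python3 - <<'E'
from fit import *
release()
print(current_t(),current_opening(),tip())
bot.movel(pose((-27,-98,125))[0],speed=.25)
bot.movel(pose((-66,-98,125))[0],speed=.3)
close_gripper(20)
print(current_t())
save('wrist','w10.png'); save('scene','scene10.png')
bot.movel(pose((-66,-98,89))[0],speed=.2)
print(current_t(),tip(),current_contact_force())
a=cv2.imread('pics/scene10.png'); b=cv2.imread('pics/w10.png')
cv2.imwrite('pics/s10z.png',np.hstack([cv2.resize(a[160:240,270:360],(400,356)),cv2.resize(b[165:265,270:370],(356,356))]))
E
```

```text
34.475 0.08775517050708852 [-27.   -97.97  90.6 ]
36.475
36.9083 [-66.64 -98.08  88.59] [0.81208807 0.2980758  0.03588433]
```

View pics/s10z.png

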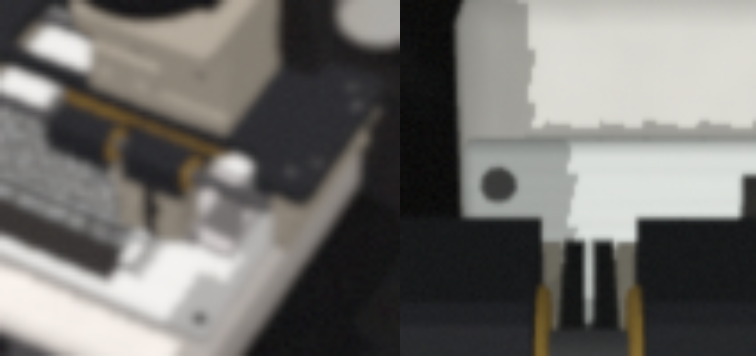

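```bash
python3 - <<'E'
from fit import *
print(current_opening())
f0=np.array(current_contact_force())
g=bot.movel(pose((-50,-98,89))[0],speed=.08,guard=10); print(g,tip(),fsh(f0))
for x in (-40,-34,-30,-26):
    g=bot.movel(pose((x,-98,89))[0],speed=.04,guard=28); print(x,g,tip(),fsh(f0),current_t())
    if g: break
E
```

```text
0.0003820766571640097
False [-49.04 -97.98  89.59] [-1.9  0.5 -0.6]
-40 False [-39.86 -97.99  88.94] [-2.1 -0.4 -0.4] 37.6583
-34 False [-33.77 -98.    88.93] [ 0.3 -0.  -0.5] 37.9583
-30 False [-29.99 -98.    88.89] [-1.5  0.1  0.5] 38.2083
-26 False [-29.77 -98.09  88.34] [-11.2   0.7   6.6] 38.4583
```

```bash
python3 - <<'E'
from fit import *
f0=np.array(current_contact_force()); print(tip(),f0)
g=bot.movel(pose((-22,-98,89))[0],speed=.03,guard=14); print(g,tip(),fsh(f0),current_contact_force(),current_t())
bot.sleep(.2); print(tip(),current_contact_force())
save('wrist','w11.png'); save('scene','scene11.png')
T=Tool(); p=T[:3,3]-.03*T[:3,0]
bot.movel(p.tolist(),speed=.2)
bot.movel((p+[0,0,.04]).tolist(),speed=.2)
p=np.array(pose((-70,-98,150))[0]); 
print(current_t(),tip())
E
```

```text
[-29.77 -98.09  88.34] [-10.32980293  -1.3606136    6.6521575 ]
True [-30.44 -98.1   87.35] [ 8.5  0.  -6.5] [-2.00700426  0.43886979  0.11521039] 38.6667
[-30.47 -98.08  87.16] [-0.8481204   0.27218196 -0.0991891 ]
39.6167 [-58.93 -97.98 128.74]
```

```bash
python3 - <<'E'
from fit import *
bot.move_ptp(*pose((30,-120,240)))
T=Tool(); im,d=save('wrist','w12.png'); np.save('pics/w12T.npy',wristT(T)); save('scene','scene12.png')
print(current_t(),tip())
WT=wristT(T)
b=cv2.imread('pics/w12.png')
c=proj('wrist',S2W([[-10,-98,100]],s),WT)[0]; print(c)
x0,y0=int(c[0]-45),int(c[1]-38); f=8
o=cv2.resize(b[y0:y0+74,x0:x0+95],None,fx=f,fy=f,interpolation=cv2.INTER_CUBIC); o2=o.copy()
def pl(P,col): cv2.polylines(o2,[np.round((proj('wrist',S2W(np.array(P,float),s),WT)+.5-[x0,y0])*f).astype(int)],True,col,1)
for q in (-14.5,6.5): pl([[q,-110,107],[q,-86,107],[q+8,-86,107],[q+8,-110,107]],(0,200,0))
a=np.linspace(0,6.28,40)
for x,col in ((-19.5,(0,0,255)),(-14.5,(0,0,255))): pl(np.stack([0*a+x,-98+8*np.cos(a),96+8*np.sin(a)],-1),col)
pl(np.stack([0*a+11.5+38,-98+1.8*np.cos(a),96+1.8*np.sin(a)],-1),(255,0,0))
pl(np.stack([0*a+11.5+26,-98+5*np.cos(a),96+5*np.sin(a)],-1),(255,0,0))
cv2.imwrite('pics/w12a.png',o); cv2.imwrite('pics/w12b.png',o2)
E
```

```text
40.35 [  29.   -119.74  238.21]
[344.8561214  150.98289877]
```

View pics/w12a.png

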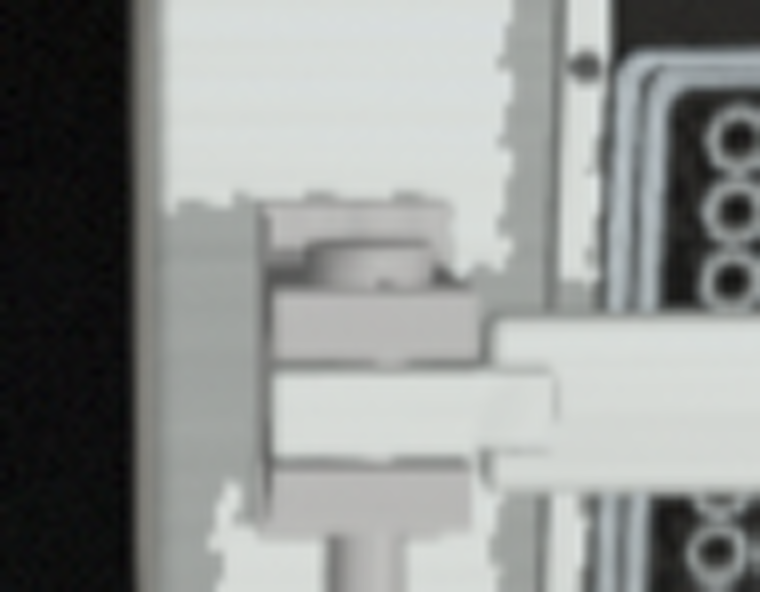

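View pics/w12b.png

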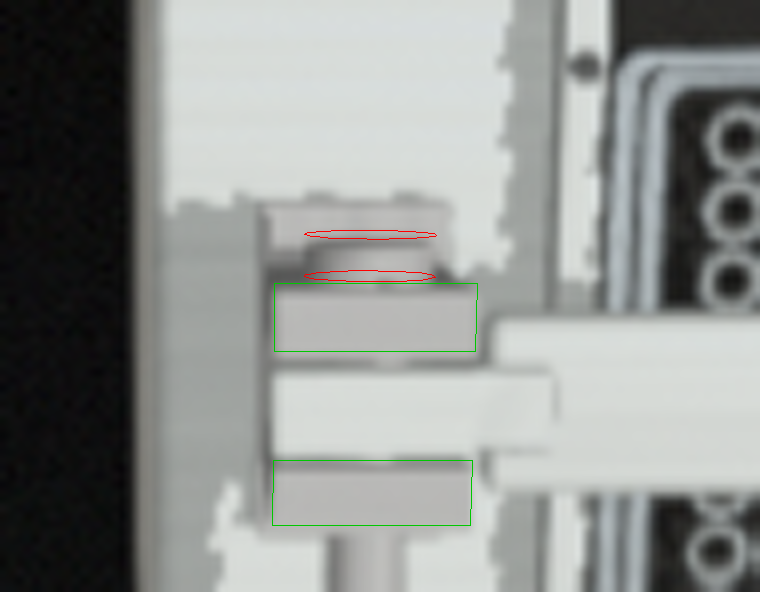

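View pics/w12.png

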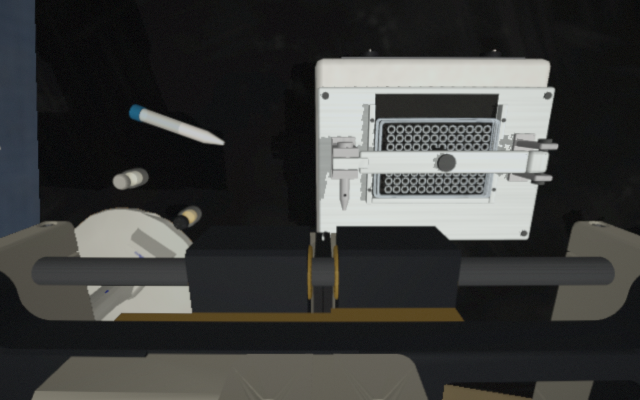

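```bash
python3 - <<'E'
from fit import *
WT=np.load('pics/w12T.npy'); b=cv2.imread('pics/w12.png'); x0,y0,f=360,85,5.5
o=cv2.resize(b[y0:y0+108,x0:x0+145],None,fx=f,fy=f,interpolation=cv2.INTER_CUBIC)
def pl(P,col): cv2.polylines(o,[np.round((proj('wrist',S2W(np.array(P,float),s),WT)+.5-[x0,y0])*f).astype(int)],True,col,1)
pl([[-42.5,-64,78],[-42.5,64,78],[43.5,64,78],[43.5,-64,78]],(0,0,255))
pl([[43.5,-62,71],[43.5,62,71]],(0,200,0)); pl([[50,-65.6,71],[-56,-65.6,71]],(0,200,0))
cv2.imwrite('pics/w12p.png',o)
E
```

```text
(no output)
```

View pics/w12p.png

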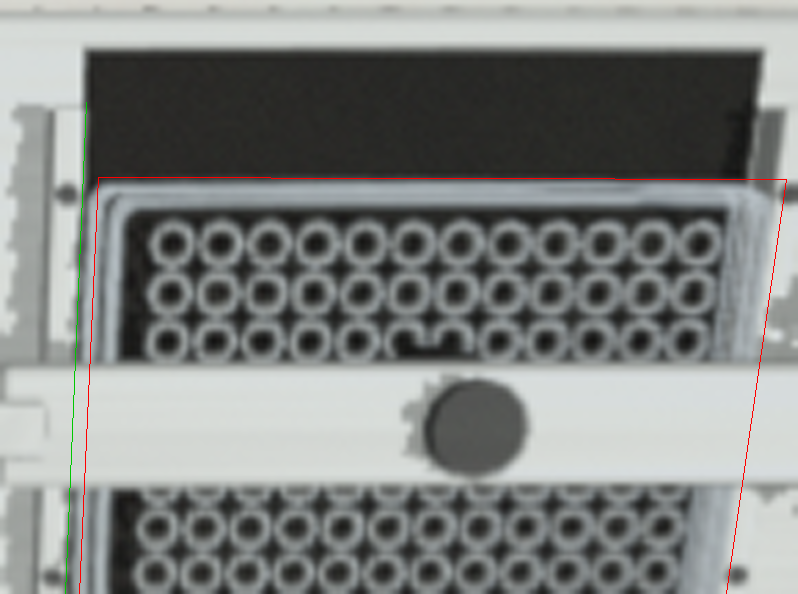

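```bash
python3 - <<'E'
from fit import *
print(current_t(),current_contact_force()); close_job()
E
```

```text
40.35 [-0.33506953  0.19754699  0.16633329]
the job is handed in; nothing more can be done
```

The job is handed in at 40.4 s of the 64 s allowed. The plate is home, the bar is down, and the clevis pin is through the fork with its head against the near ear. `close_job` gave no verdict, so this rests on my own last checks.

**What I did**
- **Plate:** I pushed it along the nest until it stopped. A second gentle push stopped at the same place (tip x -52.7 and -52.8 mm).
- **Bar:** I swung it down and pressed it to its stop with about 9 N. The finger height then matched a bar angle of about -0.007 rad.
- **Pin:** I gripped it by the rear of the shank and put it through both ears and the tongue. I let go, then pushed the head home with closed fingers.

**Last wrist picture**
- **Pin and bar:** The pin's head is flush with the near ear, with no gap visible. The tongue is level between the ears, and the nose shows out of the far side.
- **Plate:** It is within about 1 mm of home.
- **Vials and tube:** The tube and both vials are standing or lying where they were, judged by eye rather than measured. The timer is not identifiable in that picture. Nothing I moved went near it.
- **Robot:** The arm was clear of everything when I handed in.

**What disagreed**
- **Fingertip offset:** The fingertips end about 40 mm short of the reported TCP, contrary to the description. My first plate push therefore passed over the plate without touching it. I measured the offset by touching the platform and corrected for it from then on; touching the bench later agreed.
- **Final pin push:** Insertion met almost no axial force. The last push read about 11 N with the head stopped. The follow-up push ended early because its guard fired on a drop in force, so I relied on the picture to judge the pin seated.
- **Gripper opening:** It read about 8.6 mm on the 10 mm shank, but the pin did not slip.

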